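# Make up the tease-mount and staining kits at the microscope bench

### The arm

A 7-joint arm with a two-finger parallel gripper is mounted at the origin on the work surface. World frame = base frame: x ahead of the robot, y to its left, z up, the work surface at z = 0. Lengths are in m, angles in degrees, forces in N, time in s.
With the tool pointing down it reaches from about 0.425 to 0.825 m from the base axis. Payload 3.6 kg.
Tool frame: the origin (TCP) lies at the very end of the fingers, on their centre line; the grasp point (between the pads) lies 19 mm behind it; y points along the fingers, x is the direction in which the jaws open and shut, and the axes are right-handed (so a half turn about y gives the same grasp; the last joint's range is limited). The gripper opens to 93 mm and grips with 3 to 60 N. Pads are 15 mm wide; open, the fingers measure 128 mm over their backs; the gripper's body (75 mm by 188 mm) begins 65 mm behind the grasp point.
Start: joints at [70.617, 35.231, -0.722, 81.555, 0.464, 63.22, -2.315], TCP at [0.199, -0.619, 0.183] pointing down, gripper open.
Joint ranges: [-178.69, 178.69], [-17.37, 117.87], [-77.05, 75.6], [15.02, 138.74], [-78.02, 258.01], [0.78, 113.62], [-162.83, 162.83]. Speed limits (degrees/s): [159.86, 159.86, 180, 180, 180, 180, 180].

### API

Orientations are given as [roll, pitch, yaw] about the fixed x, y, z axes, in that order (R = Rz(yaw) Ry(pitch) Rx(roll)).
In Python, from rig import arm gives the robot as it stands.
- The arm moves only by the tool carry_out, never from a script. Its argument "series" is a list of rows, each a list of 7 numbers: the turn, a rotation vector about the tool's x, y, z in rad, then the shift along the tool's x, y, z in mm, then the opening in per cent of the stroke, from 0 (shut) to 100 (fully open). A call has 1 to 12 rows; each row is the pose to reach, as a shift and turn from the pose commanded when the call began, along the tool's axes at that moment; what a row does not reach only later rows make up. A row lasts 1/12 s, in which the tool goes at most 41.7 mm and 7.16 degrees, less where a joint would pass 70% of its speed; a pose out of reach is approached as far as the arm can. A call with a gripper value outside its range is refused whole. The fingers move at their own pace and stop on an object; the grip force is fixed at half the most. Time passes only in rows, so rows that repeat a pose let the fingers close. It gives the time, the measured TCP pose, the force and the opening at its end, in the units of the state.
- arm.observe(): the state, without advancing time (a new reading comes with each control period).
- arm.camera(name): name is "side" or "top"; returns (picture, depth): 400x640x3 uint8, blue, green, red; 400x640 float32, m along the optical axis (not along the pixel's ray), 0 where there is no reading.
- arm.camera_model(name): a dict with "vertical_fov" (degrees; the focal length in pixels is half the picture's height over the tangent of half this angle, whatever the lens; pixels are square), "cx", "cy" (the principal point, pixels), "extrinsics" (4x4, takes a point from camera to world coordinates). Camera axes: x right, y down, z forward; pixel columns grow to the right and rows downward; lengths in m; the calibration is good to about 2 mm. A picture is of the moment at which its call begins. camera_model takes no time and is no camera call.
- arm.job_done(): hands the job in, once; it reports no verdict.
Trained networks look in the newest picture that a camera, given by its name, has taken for a name from the list of things; names that differ only in an ending like _2 or _b are one class to them, and where a whole thing is asked for, a point or a joint stands for the part that bears it (a point fixed in the world has none). Each returns a list of dicts, best first, with "score" (0 to 1); they miss things now and then, are a little off and sometimes report something else, mostly with a low value. They report only what shows in the picture. A call takes as long as a camera call.
- arm.look_for(camera, label): "xyz" ([x, y, z] in m, in world coordinates, good to about 4 mm: the middle of the surface that is visible of it).
- arm.regions_of(camera, label): "mask" (400x640 bool, what is visible of it).
- arm.place_of(camera, label): "xyz" ([x, y, z] in m, in world coordinates, good to about 4 mm: a listed point, or the origin of a listed thing).
The state is a dict: "time_s": time; "q": joint angles; "joint_vel": joint speeds; "joint_efforts": joint torques, N m; "tool_pos": TCP position; "tool_rot": TCP orientation; "wrist_force": force on the tool from outside, world axes, zero at the start; "moment": the same for the moment, N m; "opening": finger opening in m.
Only numpy, scipy, OpenCV 4.12 (cv2) and the standard library are available. Lean on these libraries where they do the work, as an engineer would, in place of code of your own. Each camera call takes 0.05 s, during which the arm holds its last target. There are 200 camera calls.

### The job

Make up the two kits from the stock on the bench. In the tray with the clip rail goes the tease-mount kit: the teasing needle pressed down into both spring clips until its handle snaps home, the dropper bottle upright in the round recess and the coverslip box flat in the square one; in the other tray goes the staining kit: the lidded Coplin jar upright in the round recess and the slide mailer lying flat in the long one. Set the glassware down gently rather than dropping it, and leave the microscope objective, the reagent bottle and the petri dish where they are.

Things in the scene. Friction and masses are not known exactly. Their poses are not given: they have to be found in the camera images.
- needle: Teasing needle lying flat: black square handle 130 mm long, 10 x 10 mm, with a thin 43 mm needle at its end. 30 g. Origin: middle of the handle, underside; x along the handle to the point, z up. Home: in both clips, along the rail, middle at tray x = 0 (point either way), underside on the saddles. Pressed straight down past the sprung lips (about 10 N in all), which then close over it.
- dropper: Dropper bottle, amber glass, upright: body 32 mm diameter up to 46 mm, then a shoulder, a black 22 mm cap from 54 to 68 mm and a 13 mm rubber teat; 87 mm high in all. About 70 g. Origin: centre of the underside, z up. Home: the round recess of the tray with the clips.
- coverslips: Coverslip box, clear plastic with a white band, 34 x 34 mm and 26 mm high. 40 g. Origin: centre of the underside, x and y square to its sides, z up. Home: the square recess of the tray with the clips.
- coplin: Coplin staining jar with slides inside: hexagonal glass foot 62 mm across the corners and 8 mm high, round ribbed glass body 50 mm diameter (54 mm over the ribs), white screw cap 54 mm diameter from 78 mm to the top at 95 mm. About 180 g. Origin: centre of the underside, z up.
- mailer: Slide mailer, an oblong closed plastic case lying flat: 86 mm long (x), 36 mm wide (y), 26 mm high, white with a grey cap at its +x end. About 50 g. Origin: centre of the underside, z up.
- tease_tray: Fixed white tray with the clip rail. Origin: centre of underside; x along its 210 mm length, y along its 170 mm width. Floor at z 4 mm, ribs to 12 mm. Round recess, 62 mm inside, at x -50, y -40; square one, 62 mm, at x +50, y -40. Rail: 20 mm wide bar along x at y +56, top z 12; spring clips 12 mm wide at x -40 and +40, saddles at z 30, lips at z 43 (6 mm gap), mouth 25 mm wide at z 57.
- stain_tray: Plain white tray without clips; it cannot move. Origin: centre of its underside; x along its 180 mm length, y along its 128 mm width, z up. Floor top at z = 4 mm; rims and ribs end at z = 12 mm. Round recess, 88 mm inside, centred at x = +38, y = 0 mm (Coplin jar); long recess, 64 mm in x by 114 mm in y inside, centred at x = -50, y = 0 mm (mailer, length along the tray's y, either way round).
- objective: Bystander: chrome microscope objective standing on the bench, 28 mm diameter, 50 mm high. Origin: centre of the underside. To be left alone.
- reagent: Bystander: white plastic reagent bottle with a blue cap, 48 mm diameter, 112 mm high, upright. Origin: centre of the underside. To be left alone.
- petri: Bystander: closed glass petri dish, 92 mm diameter, 16 mm high, on the bench beyond the stock. Origin: centre of the underside. To be left alone.

How it is judged:
By the outcome, as a careful person would: the job done as asked, in the order asked, and still so for the second after the job is handed in, with the robot touching nothing.
It also fails if it takes over 128 s, if anything falls off the work surface, if the arm or the gripper's body presses on something with over 40 N, if the wrist force passes 120 N, or if a joint passes its speed limit or range.

## Working session

There is one attempt and no reset: what is moved stays moved. The work goes in short steps, Python scripts to look and compute and a tool call to move; the robot and the scene stay as the last step left them, time stands still between calls to the robot, and variables do not carry over. Pictures are saved under pics/ and viewed, about 12 in all and at most 16, crops included, and the job is handed in when it is done.

Besides the shell and the picture viewer there is one more tool, called after "Emit:" as name(argument=value, ...) on one line, values as JSON. carry_out: Moves the arm, as the interface text tells. Its arguments: {"type":"object","properties":{"series":{"type":"array","items":{"type":"array","items":{"type":"number"}}}},"required":["series"]}

```bash
ls; mkdir -p pics; cat > h.py <<'E'
import numpy as np, cv2
from rig import arm
def cam(name):
    p,d=arm.camera(name); return p,d
def cloud(name,d):
    m=arm.camera_model(name); H,W=d.shape
    f=H/2/np.tan(np.radians(m["vertical_fov"])/2)
    v,u=np.mgrid[:H,:W]
    P=np.stack([(u-m["cx"])/f*d,(v-m["cy"])/f*d,d],-1)
    E=np.array(m["extrinsics"]); W_=P@E[:3,:3].T+E[:3,3]
    W_[d==0]=np.nan
    return W_
E
python3 - <<'E'
from h import *
print(arm.observe())
for n in("top","side"):
    p,d=cam(n); cv2.imwrite(f"pics/{n}0.png",p); np.save(f"{n}0.npy",d)
    m=arm.camera_model(n);print(n,m["vertical_fov"],np.round(m["extrinsics"],3).tolist())
    for l in "needle dropper coverslips coplin mailer tease_tray stain_tray objective reagent petri".split():
        r=arm.place_of(n,l); print(l,[(np.round(x["xyz"],3).tolist(),round(x["score"],2)) for x in r[:2]])
E
```

```text
pics
{'time_s': 0.0, 'q': array([70.61717244, 35.28617204, -0.72231534, 81.63991378,  0.46385987,
       63.22002329, -2.3158299 ]), 'joint_vel': array([-0.05209407,  0.01337765,  0.05424471,  0.04632408,  0.1216399 ,
        0.12455544, -0.01482044]), 'joint_efforts': array([-1.75087644e-05, -4.58934546e+01,  2.08803336e-01, -1.65741044e+01,
       -6.11367426e-02,  2.05079484e-02,  2.40926074e-04]), 'tool_pos': array([ 0.19913294, -0.61782473,  0.18182433]), 'tool_rot': array([-90.00212649,   0.14322174, -72.13334328]), 'wrist_force': array([ 0.57030468,  0.25406238, -0.38358959]), 'moment': array([-0.0201924 , -0.01576452, -0.02648698]), 'opening': 0.09285953064254299}
top 45.92101606608566 [[-0.02, -0.995, 0.102, 0.491], [-1.0, 0.021, 0.01, -0.002], [-0.013, -0.101, -0.995, 1.197], [0.0, 0.0, 0.0, 1.0]]
needle [([0.435, 0.033, 0.002], 0.69), ([0.561, 0.298, -0.001], 0.41)]
dropper [([0.66, -0.007, -0.005], 0.7)]
coverslips [([0.668, 0.102, 0.002], 0.58), ([0.551, -0.003, -0.001], 0.57)]
coplin [([0.662, -0.119, -0.001], 0.55)]
mailer [([0.544, -0.125, -0.001], 0.77)]
tease_tray [([0.56, -0.296, 0.001], 0.64)]
stain_tray [([0.563, 0.297, -0.0], 0.73)]
objective [([0.544, 0.111, 0.0], 0.52), ([0.667, 0.106, -0.0], 0.51)]
reagent [([0.551, -0.002, 0.0], 0.67)]
petri [([0.8, 0.067, 0.006], 0.6), ([0.668, 0.105, -0.002], 0.27)]
side 49.72818775264564 [[-0.738, -0.462, 0.492, 0.212], [-0.675, 0.481, -0.56, 0.442], [0.022, -0.745, -0.667, 0.597], [0.0, 0.0, 0.0, 1.0]]
needle [([0.437, 0.032, 0.001], 0.97)]
dropper [([0.66, 0.0, -0.002], 0.68)]
coverslips [([0.667, 0.099, -0.003], 0.68)]
coplin [([0.66, -0.12, -0.001], 0.7)]
mailer [([0.549, -0.124, -0.002], 0.65)]
tease_tray [([0.561, -0.297, -0.0], 0.64), ([0.551, -0.004, -0.003], 0.26)]
stain_tray [([0.558, 0.294, 0.002], 0.76)]
objective [([0.541, 0.111, 0.001], 0.54)]
reagent [([0.549, -0.006, -0.003], 0.81)]
petri [([0.796, 0.063, -0.0], 0.94)]
```

View pics/top0.png

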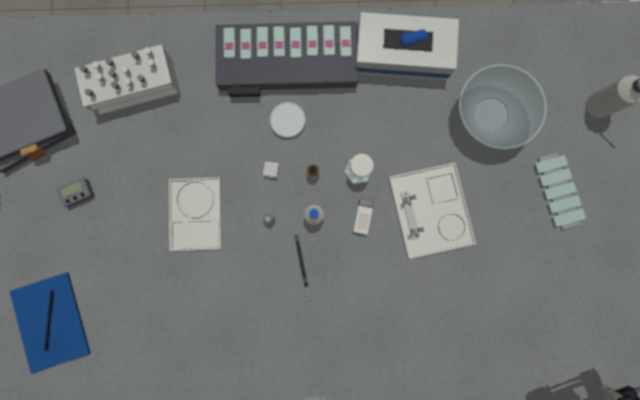

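View pics/side0.png

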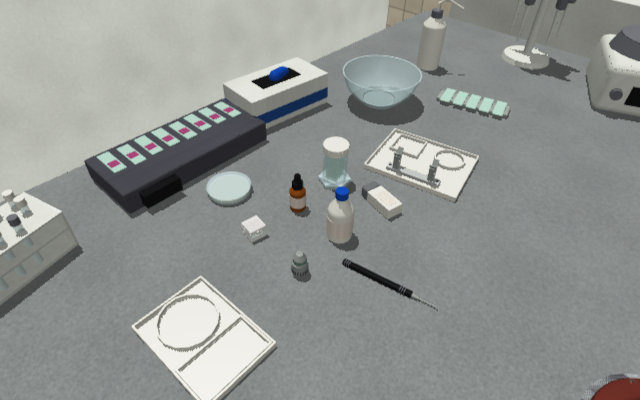

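The top view shows the stain tray at about (195,214), the tease tray at (432,210) with its clip rail on the left, and the needle around (302,262). The dropper is at (313,172), the coverslips at (270,170), the Coplin jar at (360,168) and the mailer at (363,218). Next I'll measure the poses from masks and depth.

```bash
cat > meas.py <<'E'
from h import *
import sys
G={"needle":(.436,.033),"dropper":(.66,-.003),"coverslips":(.667,.1),"coplin":(.66,-.12),"mailer":(.546,-.124),"tease_tray":(.56,-.296),"stain_tray":(.56,.296),"reagent":(.55,-.004),"objective":(.542,.111)}
ZR={"needle":(.004,.02),"dropper":(.015,.046),"coverslips":(.012,.04),"coplin":(.082,.11),"mailer":(.012,.04),"tease_tray":(.001,.02),"stain_tray":(.001,.02),"reagent":(.02,.12),"objective":(.02,.06)}
def rect(pts):
    (c,(w,h),a)=cv2.minAreaRect((pts[:,:2]*1000).astype(np.float32))
    if w<h: w,h,a=h,w,a+90
    a=(a+90)%180-90
    return np.round(c,1),round(w,1),round(h,1),round(a,1)
if __name__=="__main__":
  for n in("top","side"):
    p,d=cam(n); C=cloud(n,d)
    bench=C[(np.abs(C[...,0]-.5)<.3)&(np.abs(C[...,1])<.1)&(np.abs(C[...,2])<.01)]
    print(n,"bench z",np.median(bench[:,2]),bench[:,2].std())
    for l in sys.argv[1:] or G:
        rs=[r for r in arm.regions_of(n,l)]
        best=None
        for r in rs:
            q=C[r["mask"]]; q=q[~np.isnan(q[:,0])]
            if len(q) and np.linalg.norm(np.median(q,0)[:2]-G[l])<.06: best=q;break
        if best is None: print(l,"none");continue
        z=best[:,2]; k=(z>ZR[l][0])&(z<ZR[l][1]); q=best[k]
        print(l,len(best),len(q),"zmax",np.round(np.percentile(z,[5,50,99]),3),"rect",rect(q) if len(q)>5 else None,"mean",np.round(q.mean(0)*1000,1) if len(q) else None)
E
python3 meas.py; python3 - <<'E'
from h import *
for n in ("top","side"):
    C=cloud(n,np.load(n+"0.npy"))
    q=C[(np.abs(C[...,0]-.56)<.13)&(np.abs(C[...,1]+.296)<.13)]
    for lo,hi in((.022,.1),):
        k=q[(q[:,2]>lo)&(q[:,2]<hi)]
        print(n,len(k)); print(np.round(k[np.argsort(k[:,0])]*1000,0).astype(int)[:60].tolist())
E
```

```text
top bench z 2.756551344940128e-05 0.002443302874466101
needle 243 219 zmax [0.001 0.009 0.015] rect (array([426.1,  31.3]), 148.9, 9.9, 10.3) mean [431.1  32.3   9.5]
dropper 132 26 zmax [0.034 0.06  0.088] rect (array([654.1,  -0.9]), 27.9, 26.2, -74.9) mean [647.6  -2.9  39.5]
coverslips 201 194 zmax [0.016 0.025 0.03 ] rect (array([664.9, 105.7]), 35.4, 34.5, -10.1) mean [664.9 104.8  25.3]
coplin 636 422 zmax [0.005 0.093 0.099] rect (array([ 660.1, -116.3]), 52.2, 52.1, 89.2) mean [ 660.1 -115.9   94.3]
mailer 547 506 zmax [0.003 0.026 0.031] rect (array([ 543.9, -124.2]), 86.0, 36.4, -13.1) mean [ 543.2 -123.6   25.6]
tease_tray 5749 5171 zmax [0.    0.005 0.049] rect (array([ 556.2, -298.5]), 211.0, 174.4, 10.8) mean [ 555.  -298.9    5.9]
stain_tray 3610 3265 zmax [0.    0.004 0.015] rect (array([559.2, 298.5]), 180.3, 130.9, 1.1) mean [557.9 299.1   5.8]
reagent 318 313 zmax [0.054 0.08  0.115] rect (array([548.1,  -0.7]), 46.6, 44.9, -28.0) mean [546.5  -1.1  84.4]
objective none
side bench z -0.00031141566353631855 0.001631189850787092
needle 646 492 zmax [-0.     0.008  0
[... 2377 characters left out ...]
1], [501, -244, 26], [501, -237, 56], [501, -257, 23], [502, -257, 44], [502, -256, 37], [502, -236, 59], [502, -257, 47], [502, -255, 40], [502, -245, 35], [502, -242, 24], [502, -259, 51], [502, -256, 29], [502, -257, 25], [502, -244, 41], [502, -245, 27], [502, -244, 30], [502, -240, 51], [502, -243, 44], [503, -246, 37], [503, -260, 32], [503, -262, 57], [503, -255, 45], [503, -257, 31], [503, -254, 48], [503, -243, 25], [503, -244, 33], [503, -256, 34], [503, -243, 35], [503, -260, 55], [503, -258, 41], [503, -261, 52], [504, -244, 45], [504, -259, 51], [504, -260, 47], [504, -243, 41], [504, -245, 37], [504, -239, 53], [504, -245, 26], [505, -244, 29], [505, -242, 46], [505, -243, 43]]
```

```bash
python3 - <<'E'
from h import *
from meas import rect
for n in ("top","side"):
    C=cloud(n,np.load(n+"0.npy")); P=cv2.imread(f"pics/{n}0.png").astype(int)
    q=C[(np.abs(C[...,0]-.546)<.07)&(np.abs(C[...,1]+.2435)<.04)]; q=q[(q[:,2]>.05)&(q[:,2]<.07)]
    for s in(1,-1):
        k=q[s*(q[:,0]-.546)>0]; print(n,"clip",len(k),rect(k))
    q=C[(np.abs(C[...,0]-.655)<.03)&(np.abs(C[...,1]-.0)<.03)]
    for a,b in((.05,.07),(.07,.095)):
        k=q[(q[:,2]>a)&(q[:,2]<b)]; print(n,"drop",len(k),rect(k),k.mean(0))
    # needle handle: dark pixels
    m=(P.sum(-1)<150)&(np.abs(C[...,0]-.43)<.13)&(np.abs(C[...,1]-.033)<.06)
    k=C[m]; print(n,"handle",len(k),rect(k),np.median(k[:,2]))
    # undark -> all z>4mm
    k=C[(np.abs(C[...,0]-.43)<.15)&(np.abs(C[...,1]-.033)<.04)&(C[...,2]>.006)&(C[...,2]<.02)]
    k=k[k[:,0]<.505]; print("z",len(k),rect(k),np.sort(k[:,0])[[0,1,2,-3,-2,-1]])
im=cv2.imread("pics/side0.png")[225:325,310:450]
cv2.imwrite("pics/nd.png",cv2.resize(im,None,fx=5,fy=5,interpolation=cv2.INTER_CUBIC))
E
```

```text
top clip 27 (array([ 583.5, -234.9]), 28.3, 10.1, -84.9)
top clip 29 (array([ 505.3, -250.4]), 29.0, 10.6, -79.5)
top drop 50 (array([656.4,   0.7]), 22.2, 20.4, -88.9) [6.54587516e-01 6.15451780e-04 6.28558684e-02]
top drop 28 (array([656.9,  -2.8]), 16.5, 10.6, -76.4) [ 0.65650193 -0.00122614  0.08120788]
top handle 14 (array([405.9,  27.2]), 57.8, 2.3, 11.3) 0.009301376510233772
z 223 (array([389.7,  34.8]), 217.8, 64.8, -3.1) [0.28063062 0.29480719 0.29950519 0.4990645  0.49910507 0.49919892]
side clip 37 (array([ 584.9, -234. ]), 28.8, 12.2, -77.6)
side clip 42 (array([ 505.8, -249.8]), 28.8, 11.7, -77.2)
side drop 120 (array([656.4,   2. ]), 22.9, 18.3, 39.3) [0.6537333  0.00375505 0.06061951]
side drop 57 (array([656.5,   1.1]), 10.8, 9.1, 80.4) [0.65560766 0.00204146 0.07954231]
side handle 448 (array([465.9,  31.4]), 183.2, 43.3, -6.3) 0.008083857877399347
z 450 (array([414.8,  30. ]), 172.1, 12.5, 10.4) [0.33032909 0.33142698 0.33266125 0.49903754 0.49964605 0.49992891]
```

View pics/nd.png

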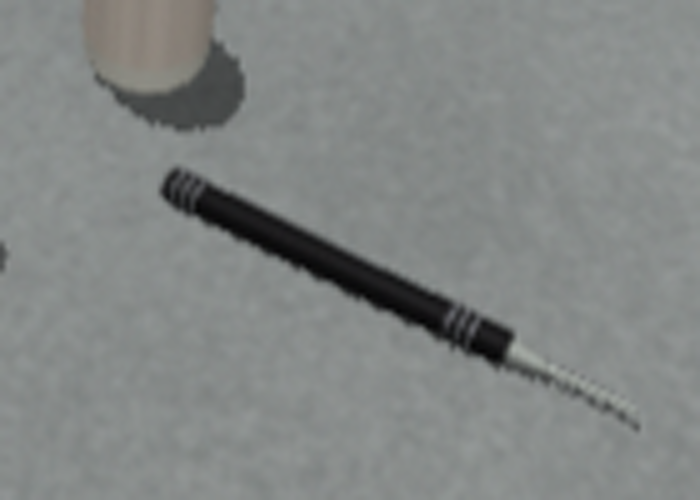

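```bash
python3 - <<'E'
from h import *
def ray(n,u,v,z):
    m=arm.camera_model(n); f=200/np.tan(np.radians(m["vertical_fov"])/2); E=np.array(m["extrinsics"])
    d=E[:3,:3]@np.array([(u-m["cx"])/f,(v-m["cy"])/f,1]); return E[:3,3]+d*(z-E[2,3])/d[2]
a=ray("side",310+173/5-.5,225+178/5-.5,.010); b=ray("side",310+512/5-.5,225+335/5-.5,.010)
a2=ray("side",310+166/5-.5,225+190/5-.5,.005); b2=ray("side",310+510/5-.5,225+345/5-.5,.005)
for x,y in((a,b),(a2,b2)):
    print((x+y)/2*1000,np.linalg.norm(x-y)*1000,np.degrees(np.arctan2(x[1]-y[1],x[0]-y[0])))
C=cloud("top",np.load("top0.npy")); P=cv2.imread("pics/top0.png").astype(int)
# top: along-handle profile of darkness
ax=np.array([np.cos(np.radians(10.5)),np.sin(np.radians(10.5))])
g=np.array([.436,.033])
for n in("top","side"):
    C=cloud(n,np.load(n+"0.npy")); P=cv2.imread(f"pics/{n}0.png").astype(int)
    r=C[...,:2]-g; s=r@ax; t=r@[-ax[1],ax[0]]
    k=(np.abs(t)<.015)&(np.abs(s)<.12)&(P.sum(-1)<170)&(C[...,2]>.004)
    ss=s[k]; print(n,k.sum(),np.sort(ss)[[0,1,2,3,-4,-3,-2,-1]]*1000, "t",np.median(t[k&(np.abs(s)<.05)])*1000, np.polyfit(ss,t[k],1))
E
```

```text
[435.81337367  33.65922518  10.        ] 125.88029928736755 11.94642437413232
[436.01959309  34.99033031   5.        ] 127.42091758626705 12.831858540089975
top 57 [-61.78815457 -61.14514906 -59.560263   -58.8356953   40.95091452
  41.43972435  43.90061249  46.32114929] t -0.7323236386530572 [-0.00233425 -0.0006814 ]
side 351 [-62.76795869 -62.46121813 -61.88283887 -61.86164342  63.09826298
  63.33171506  63.33897258  63.80156125] t 3.5020632699766834 [-0.00195915  0.00294625]
```

```bash
cat > go.py <<'E'
# usage: go.py x,y,z,yaw ...   (mm, deg) -> rows relative to the present pose
from h import *
import sys
from scipy.spatial.transform import Rotation as R
s=arm.observe(); p=np.array(s["tool_pos"])*1000; Rc=R.from_euler("xyz",s["tool_rot"],degrees=True)
print("t",round(s["time_s"],2),"tcp",np.round(p,1),np.round(s["tool_rot"],1),"F",np.round(s["wrist_force"],1),"op",round(s["opening"]*1000,1),"q7",np.round(s["q"][6]))
for a in sys.argv[1:]:
    x,y,z,w=map(float,a.split(","))
    Rt=R.from_euler("xyz",[-90,0,w],degrees=True)
    print(a,"->",np.round((Rc.inv()*Rt).as_rotvec(),3).tolist(),np.round(Rc.inv().apply(np.array([x,y,z])-p),1).tolist())
E
python3 go.py 420,-300,180,-79.3 436,33.5,120,-79.3 436,33.5,40,-79.3
```

```text
t 2.1 tcp [ 199.4 -618.6  182.9] [-90.    0.  -72.1] F [ 0.4  0.  -0.1] op 93.1 q7 -2.0
420,-300,180,-79.3 -> [-0.0, 0.125, -0.0] [-235.6, 3.0, 307.7]
436,33.5,120,-79.3 -> [-0.0, 0.125, -0.0] [-548.1, 63.0, 425.3]
436,33.5,40,-79.3 -> [-0.0, 0.125, -0.0] [-548.1, 143.0, 425.3]
```

Emit:
carry_out(series=[[0,0.125,0,-235.6,3,307.7,40],[0,0.125,0,-235.6,3,307.7,40],[0,0.125,0,-235.6,3,307.7,40],[0,0.125,0,-235.6,3,307.7,40],[0,0.125,0,-235.6,3,307.7,40],[0,0.125,0,-235.6,3,307.7,40],[0,0.125,0,-235.6,3,307.7,40],[0,0.125,0,-235.6,3,307.7,40],[0,0.125,0,-235.6,3,307.7,40],[0,0.125,0,-548,63,425.3,40],[0,0.125,0,-548,63,425.3,40],[0,0.125,0,-548,63,425.3,40]])

```text
time_s: 3.1
tool_pos: [0.4216, -0.1855, 0.1587]
tool_rot: [-89.9, -0.0, -79.3]
wrist_force: [0.1, -0.6, -0.3]
opening: 0.0376
```

```bash
python3 go.py 436,33.5,120,-79.3 436,33.5,40,-79.3
```

```text
t 3.1 tcp [ 421.6 -185.5  158.7] [-89.9  -0.  -79.3] F [ 0.1 -0.6 -0.3] op 37.6 q7 -60.0
436,33.5,120,-79.3 -> [-0.001, 0.0, 0.001] [-212.6, 38.6, 54.8]
436,33.5,40,-79.3 -> [-0.001, 0.0, 0.001] [-212.6, 118.6, 54.7]
```

Emit:
carry_out(series=[[0,0,0,-212.6,38.6,54.8,40],[0,0,0,-212.6,38.6,54.8,40],[0,0,0,-212.6,38.6,54.8,40],[0,0,0,-212.6,38.6,54.8,40],[0,0,0,-212.6,38.6,54.8,40],[0,0,0,-212.6,38.6,54.8,40],[0,0,0,-212.6,105,54.8,40],[0,0,0,-212.6,105,54.8,40],[0,0,0,-212.6,105,54.8,40]])

```text
time_s: 3.85
tool_pos: [0.4323, 0.0319, 0.0504]
tool_rot: [-90.5, 0.0, -79.2]
wrist_force: [-0.7, -0.5, -0.6]
opening: 0.0373
```

```bash
python3 - <<'E'
from h import *
p,d=cam("side"); cv2.imwrite("pics/s1.png",cv2.resize(p[170:350,280:480],None,fx=4,fy=4,interpolation=cv2.INTER_CUBIC))
E
python3 go.py 436,33.5,3,-79.3
```

```text
t 3.9 tcp [433.8  31.6  52.2] [-90.3   0.  -79.3] F [-0.1  0.1 -0.1] op 37.1 q7 -91.0
436,33.5,3,-79.3 -> [0.005, 0.001, -0.0] [-1.4, 49.2, 2.7]
```

View pics/s1.png

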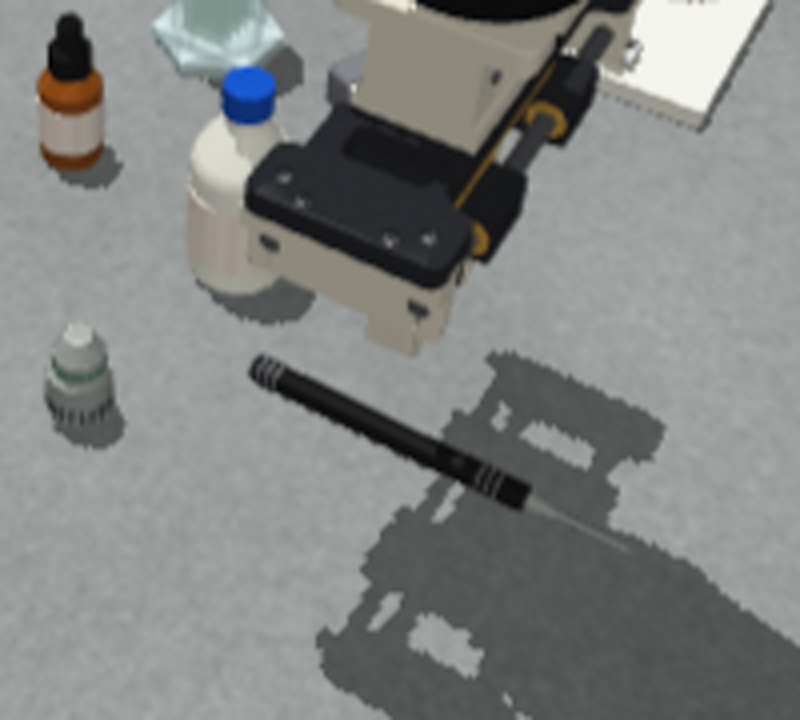

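The gripper is above the handle midpoint, the needle hasn't moved and the reagent bottle is clear, so I'll descend and grip.

Emit:
carry_out(series=[[0.005,0,0,-1.4,20,2.7,40],[0.005,0,0,-1.4,40,2.7,40],[0.005,0,0,-1.4,49,2.7,40],[0.005,0,0,-1.4,49,2.7,40],[0.005,0,0,-1.4,49,2.7,0],[0.005,0,0,-1.4,49,2.7,0],[0.005,0,0,-1.4,49,2.7,0],[0.005,0,0,-1.4,49,2.7,0],[0.005,0,0,-1.4,49,2.7,0],[0.005,0,0,-1.4,49,2.7,0]])

```text
time_s: 4.73
tool_pos: [0.4382, 0.0336, 0.005]
tool_rot: [-89.7, 0.0, -79.3]
wrist_force: [0.1, 0.4, 0.2]
opening: 0.0029
```

```bash
python3 go.py 436,33.5,110,-79.3 500,-150,140,-79
```

```text
t 4.73 tcp [438.2  33.6   5. ] [-89.7   0.  -79.3] F [0.1 0.4 0.2] op 2.9 q7 -92.0
436,33.5,110,-79.3 -> [-0.006, 0.0, -0.0] [-0.3, -105.0, -1.5]
500,-150,140,-79 -> [-0.006, -0.005, -0.0] [191.9, -134.8, 27.5]
```

```bash
python3 - <<'E'
from h import *
p,d=cam("side"); cv2.imwrite("pics/s2.png",cv2.resize(p[190:330,310:460],None,fx=5,fy=5,interpolation=cv2.INTER_CUBIC))
E
python3 go.py
```

```text
t 4.78 tcp [438.1  33.5   4.9] [-89.7   0.  -79.3] F [0.8 0.3 0.1] op 1.2 q7 -92.0
```

View pics/s2.png

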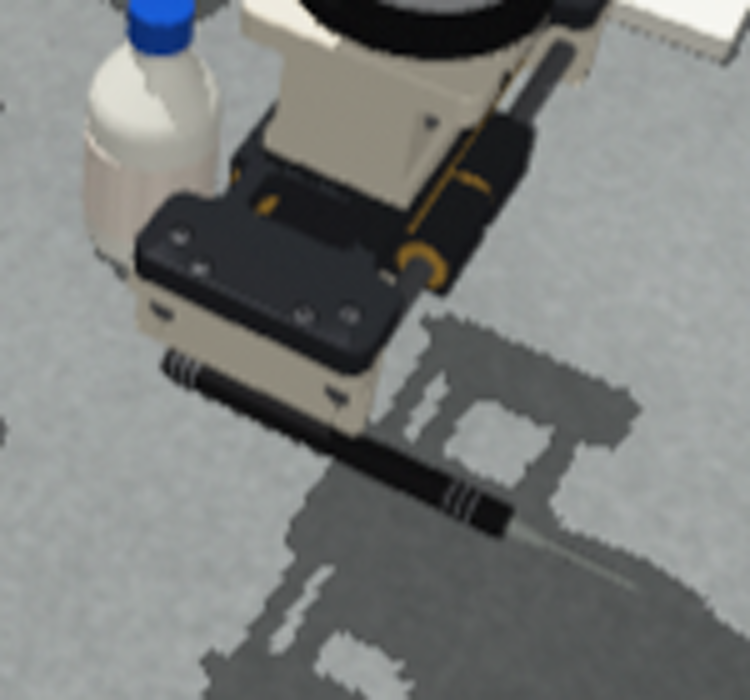

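```bash
python3 - <<'E'
from h import *
p,d=cam("side"); C=cloud("side",d)
for v in range(264,286,2):
    print(v,[tuple(np.round(C[v,u]*1000).astype(int)) for u in (374,379,381,383,386)])
pt,dt=cam("top"); Ct=cloud("top",dt)
k=Ct[(np.abs(Ct[...,0]-.436)<.12)&(np.abs(Ct[...,1]-.033)<.1)&(Ct[...,2]>.02)]
print(np.round(k.min(0)*1000),np.round(k.max(0)*1000))
E
python3 go.py
```

```text
264 [(np.int64(396), np.int64(120), np.int64(151)), (np.int64(388), np.int64(120), np.int64(158)), (np.int64(386), np.int64(119), np.int64(158)), (np.int64(385), np.int64(115), np.int64(156)), (np.int64(443), np.int64(-4), np.int64(0))]
266 [(np.int64(398), np.int64(114), np.int64(140)), (np.int64(388), np.int64(119), np.int64(153)), (np.int64(387), np.int64(117), np.int64(153)), (np.int64(386), np.int64(114), np.int64(151)), (np.int64(441), np.int64(-1), np.int64(-1))]
268 [(np.int64(399), np.int64(113), np.int64(135)), (np.int64(388), np.int64(118), np.int64(148)), (np.int64(386), np.int64(117), np.int64(149)), (np.int64(387), np.int64(110), np.int64(142)), (np.int64(438), np.int64(3), np.int64(0))]
270 [(np.int64(398), np.int64(114), np.int64(131)), (np.int64(392), np.int64(111), np.int64(135)), (np.int64(389), np.int64(111), np.int64(137)), (np.int64(386), np.int64(110), np.int64(139)), (np.int64(434), np.int64(8), np.int64(2))]
272 [(np.int64(397), np.int64(114), np.int64(128)), (np.int64(391), np.int64(112), np.int64(132)), (np.int64(388), np.int64(111), np.int64(133)), (np.int
[... 869 characters left out ...]
.int64(426), np.int64(35), np.int64(7)), (np.int64(423), np.int64(33), np.int64(8)), (np.int64(419), np.int64(32), np.int64(11))]
282 [(np.int64(435), np.int64(41), np.int64(0)), (np.int64(428), np.int64(36), np.int64(1)), (np.int64(425), np.int64(35), np.int64(3)), (np.int64(421), np.int64(36), np.int64(8)), (np.int64(417), np.int64(34), np.int64(9))]
284 [(np.int64(432), np.int64(45), np.int64(1)), (np.int64(426), np.int64(39), np.int64(0)), (np.int64(423), np.int64(38), np.int64(1)), (np.int64(422), np.int64(33), np.int64(-1)), (np.int64(416), np.int64(34), np.int64(5))]
[332. -63.  20.] [555. 131. 746.]
t 4.88 tcp [437.9  33.5   4.7] [-89.7   0.  -79.3] F [ 0.5  0.3 -0.3] op 0.5 q7 -92.0
```

Emit:
carry_out(series=[[0,0,0,0,-15,0,0],[0,0,0,0,-35,0,0],[0,0,0,0,-60,0,0],[0,0,0,0,-60,0,0],[0,0,0,0,-60,0,0]])

```text
time_s: 5.3
tool_pos: [0.4385, 0.0335, 0.0655]
tool_rot: [-89.5, -0.0, -79.3]
wrist_force: [-0.5, -0.7, -1.0]
opening: 0.0003
```

```bash
python3 - <<'E'
from h import *
p,d=cam("side"); cv2.imwrite("pics/s3.png",cv2.resize(p[170:330,310:460],None,fx=4,fy=4,interpolation=cv2.INTER_CUBIC))
E
python3 go.py
```

```text
t 5.35 tcp [437.6  33.4  64.7] [-89.7  -0.  -79.3] F [0.  0.6 0.2] op 0.3 q7 -91.0
```

View pics/s3.png

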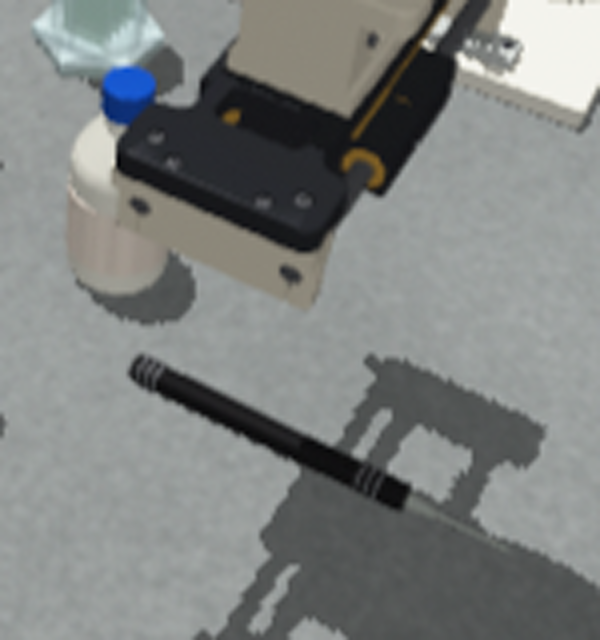

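```bash
python3 - <<'E'
from h import *
m=arm.camera_model("side"); f=200/np.tan(np.radians(m["vertical_fov"])/2); Ei=np.linalg.inv(np.array(m["extrinsics"]))
def pr(x): c=Ei[:3,:3]@(np.array(x)/1000)+Ei[:3,3]; return np.round([m["cx"]+f*c[0]/c[2],m["cy"]+f*c[1]/c[2]],1)
print(f,m["cx"],m["cy"])
for x in ([437.6,33.4,64.7],[437.6,33.4,84],[437.6,33.4,149],[436,33.5,10]): u=pr(x); print(x,u,"in s3",(u-[310,170])*4)
E
```

```text
431.57110272943004 319.3109797337556 193.95002317212186
[437.6, 33.4, 64.7] [379.9 253.6] in s3 [279.6 334.4]
[437.6, 33.4, 84] [381.3 245.6] in s3 [285.2 302.4]
[437.6, 33.4, 149] [386.5 216.4] in s3 [306.  185.6]
[436, 33.5, 10] [376.9 275.2] in s3 [267.6 420.8]
```

```bash
python3 - <<'E'
from h import *
p,d=cam("side"); C=cloud("side",d)
m=(np.abs(C[...,0]-.43)<.12)&(np.abs(C[...,1]-.04)<.13)&(C[...,2]>.03)&(C[...,2]<.3)
m[:, :340]=False
v,u=np.where(m); k=C[m]*1000
o=np.argsort(k[:,2])[:400:12]
for i in o: print(u[i],v[i],np.round(k[i]).astype(int),p[v[i],u[i]])
E
```

```text
343 233 [529  14  30] [138 147 154]
341 231 [533  15  33] [144 153 161]
341 230 [532  16  37] [143 152 160]
340 203 [545   8  89] [148 156 156]
342 199 [542   7 100] [118  47  13]
344 197 [540   5 104] [117  48  14]
346 195 [539   1 107] [113  45  13]
345 194 [540   3 110] [164  67  19]
347 191 [542  -4 111] [204  87  21]
346 188 [547  -8 112] [191  86  32]
345 191 [543  -1 112] [207  89  24]
393 230 [429  21 116] [123 132 133]
364 237 [418 117 185] [126 138 141]
382 245 [393 113 185] [125 137 140]
431 177 [420 -49 186] [123 136 140]
343 227 [449 123 186] [121 134 139]
365 237 [417 118 186] [122 136 140]
379 243 [397 114 187] [122 136 140]
357 232 [429 118 187] [122 135 139]
344 227 [447 124 188] [117 130 135]
386 245 [388 111 188] [124 137 143]
380 242 [397 113 188] [122 135 140]
432 175 [420 -50 189] [122 135 140]
364 235 [419 118 189] [122 135 140]
346 226 [445 122 189] [121 135 139]
367 236 [414 117 189] [122 135 140]
369 236 [412 115 190] [122 135 140]
362 233 [422 118 190] [122 136 141]
364 234 [419 117 190] [123 136 140]
406 218 [396  56 191] [45 43 42]
418 200 [404  15 191] [43 42 41]
351 228 [437 122 191] [122 136 141]
378 205 [438  62 192] [31 28 28]
353 229 [434 122 192] [123 136 140]
```

Emit:
carry_out(series=[[0,0,0,0,-40,0,100],[0,0,0,0,-40,0,100],[0,0,0,0,-40,0,100],[0,0,0,0,-40,0,100],[0,0,0,0,-40,0,100],[0,0,0,0,-40,0,100],[0,0,0,0,-40,0,100],[0,0,0,0,-40,0,100],[0,0,0,0,-40,0,100],[0,0,0,0,-40,0,100],[0,0,0,0,-40,0,100],[0,0,0,0,-40,0,100]])

```text
time_s: 6.4
tool_pos: [0.4374, 0.0334, 0.1046]
tool_rot: [-89.7, 0.0, -79.3]
wrist_force: [0.3, -0.1, 0.4]
opening: 0.0753
```

```bash
python3 go.py; python3 - <<'E'
from h import *
p,d=cam("side"); C=cloud("side",d); cv2.imwrite("pics/s4.png",cv2.resize(p[130:330,310:510],None,fx=3,fy=3,interpolation=cv2.INTER_CUBIC))
m=(np.abs(C[...,0]-.43)<.12)&(np.abs(C[...,1]-.04)<.13)&(C[...,2]>.03)&(C[...,2]<.3)
m[:, :349]=False
v,u=np.where(m); k=C[m]*1000
o=np.argsort(k[:,2])[:300:12]
for i in o: print(u[i],v[i],np.round(k[i]).astype(int).tolist(),p[v[i],u[i]])
E
```

```text
t 6.4 tcp [437.4  33.4 104.6] [-89.7   0.  -79.3] F [ 0.3 -0.1  0.4] op 75.3 q7 -90.0
352 227 [526, -8, 31] [120 126 130]
353 222 [529, -13, 38] [131 135 135]
351 223 [526, -3, 45] [121 129 136]
350 222 [525, 2, 52] [126 135 141]
351 218 [527, -3, 58] [132 141 141]
354 211 [530, -15, 64] [133 138 138]
351 214 [527, -1, 69] [139 148 149]
349 213 [528, 2, 73] [150 158 159]
349 208 [533, -2, 79] [130 141 144]
372 239 [426, 85, 150] [123 134 137]
379 238 [419, 78, 151] [109 120 124]
376 239 [420, 83, 153] [119 131 137]
371 236 [427, 85, 155] [119 131 135]
375 237 [422, 84, 156] [118 130 136]
367 233 [433, 87, 158] [121 132 138]
372 234 [426, 86, 160] [119 131 135]
380 233 [419, 78, 162] [109 119 124]
379 234 [418, 81, 163] [108 118 123]
373 232 [425, 85, 165] [119 131 135]
370 230 [430, 87, 166] [119 130 135]
367 228 [434, 88, 168] [120 131 135]
371 229 [428, 87, 170] [119 131 135]
381 228 [419, 77, 171] [109 120 124]
382 226 [419, 74, 172] [115 124 127]
370 226 [430, 87, 174] [119 131 135]
```

View pics/s4.png

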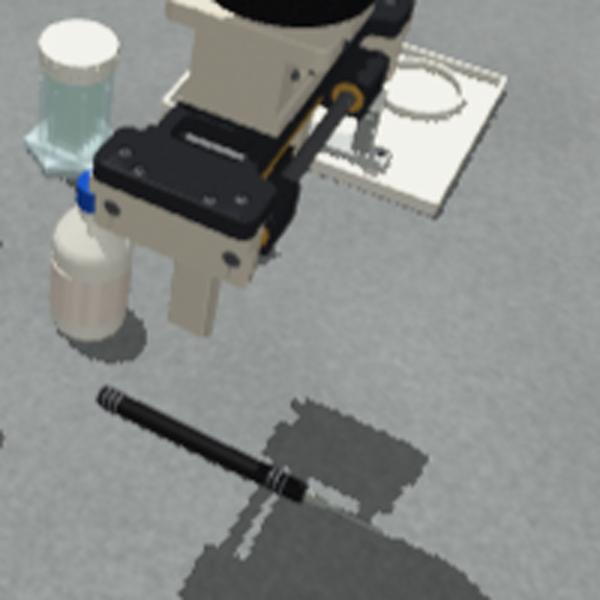

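The fingertips show at z≈0.148 m while the TCP reads 0.105, so the tips sit about 40 mm above the reading. That explains the miss. I'll descend and find the bench by force.

Emit:
carry_out(series=[[0,0,0,-0.5,40,-1,40],[0,0,0,-0.5,80,-1,40],[0,0,0,-0.5,110,-1,40],[0,0,0,-0.5,120,-1,40],[0,0,0,-0.5,120,-1,40],[0,0,0,-0.5,120,-1,40],[0,0,0,-0.5,120,-1,40],[0,0,0,-0.5,120,-1,40]])

```text
time_s: 7.12
tool_pos: [0.4381, 0.034, -0.0142]
tool_rot: [-89.5, -0.0, -79.3]
wrist_force: [-0.2, -0.1, 0.4]
opening: 0.0386
```

```bash
python3 go.py; python3 - <<'E'
from h import *
p,d=cam("side"); C=cloud("side",d)
m=(np.abs(C[...,0]-.43)<.06)&(np.abs(C[...,1]-.06)<.05)&(C[...,2]>.013)&(C[...,2]<.2)
v,u=np.where(m); k=C[m]*1000
o=np.argsort(k[:,2])[:200:12]
for i in o: print(u[i],v[i],np.round(k[i]).astype(int).tolist(),p[v[i],u[i]])
E
```

```text
t 7.12 tcp [438.1  34.  -14.2] [-89.5  -0.  -79.3] F [-0.2 -0.1  0.4] op 38.6 q7 -92.0
387 265 [432, 13, 22] [63 64 62]
372 282 [425, 66, 33] [126 139 144]
396 259 [395, 61, 111] [44 42 42]
396 258 [395, 62, 114] [32 30 29]
400 251 [397, 49, 117] [73 72 70]
394 260 [393, 71, 119] [24 21 21]
400 244 [404, 40, 120] [80 80 77]
403 230 [416, 14, 121] [42 76 96]
402 233 [414, 21, 121] [47 45 44]
401 234 [413, 24, 121] [73 72 69]
405 234 [409, 20, 122] [57 55 53]
402 237 [408, 29, 122] [56 54 53]
401 235 [412, 27, 123] [51 50 48]
400 240 [407, 36, 123] [56 54 55]
399 239 [409, 36, 123] [53 51 50]
389 259 [397, 78, 124] [ 42  87 112]
388 257 [400, 77, 126] [36 71 91]
```

Emit:
carry_out(series=[[0,0,0,0,8,-2,40],[0,0,0,0,16,-2,40],[0,0,0,0,20,-2,40],[0,0,0,0,20,-2,40],[0,0,0,0,20,-2,40]])

```text
time_s: 7.58
tool_pos: [0.4353, 0.0336, -0.0353]
tool_rot: [-89.7, 0.0, -79.3]
wrist_force: [-0.2, -0.5, 0.4]
opening: 0.0369
```

Emit:
carry_out(series=[[0,0,0,0,2,0,40],[0,0,0,0,4,0,40],[0,0,0,0,4,0,40]])

```text
time_s: 7.83
tool_pos: [0.4354, 0.0335, -0.0356]
tool_rot: [-89.6, -0.0, -79.3]
wrist_force: [-5.9, -0.2, 43.1]
opening: 0.0371
```

Bench contact comes at a reading of about −35.5 mm, so I'll take a 36 mm tip offset and back off.

Emit:
carry_out(series=[[0,0,0,0,-5,0,40],[0,0,0,0,-5,0,40]])

```text
time_s: 8.0
tool_pos: [0.436, 0.0336, -0.0331]
tool_rot: [-89.5, -0.0, -79.3]
wrist_force: [0.1, -0.9, 0.3]
opening: 0.0374
```

```bash
sed -i 's/^s=arm.observe()/OFF=36  # real tip = reading + OFF (mm)\ns=arm.observe()/; s/p=np.array(s\["tool_pos"\])\*1000/p=np.array(s["tool_pos"])*1000+[0,0,OFF]/' go.py; python3 go.py 436,33.5,2,-79.3
```

```text
t 8.0 tcp [436.   33.6   2.9] [-89.5  -0.  -79.3] F [ 0.1 -0.9  0.3] op 37.4 q7 -92.0
436,33.5,2,-79.3 -> [-0.008, 0.0, 0.0] [0.1, 0.9, -0.1]
```

Now I'll close on the handle and lift.

Emit:
carry_out(series=[[0,0,0,0,0,0,0],[0,0,0,0,0,0,0],[0,0,0,0,0,0,0],[0,0,0,0,0,0,0],[0,0,0,0,0,0,0],[0,0,0,0,0,0,0],[0,0,0,0,0,0,0],[0,0,0,0,-20,0,0],[0,0,0,0,-50,0,0],[0,0,0,0,-90,0,0],[0,0,0,0,-90,0,0],[0,0,0,0,-90,0,0]])

```text
time_s: 9.0
tool_pos: [0.4362, 0.0335, 0.0573]
tool_rot: [-89.4, -0.0, -79.3]
wrist_force: [-0.0, -0.6, -0.5]
opening: 0.01
```

```bash
python3 go.py 500,-150,110,-79 545,-242.3,110,-79 545,-242.3,60,-79
```

```text
t 9.0 tcp [436.2  33.5  93.3] [-89.4  -0.  -79.3] F [-0.  -0.6 -0.5] op 10.0 q7 -91.0
500,-150,110,-79 -> [-0.01, -0.005, 0.0] [192.2, -16.3, 28.8]
545,-242.3,110,-79 -> [-0.01, -0.005, 0.0] [291.2, -16.0, 55.9]
545,-242.3,60,-79 -> [-0.01, -0.005, 0.0] [291.2, 34.0, 55.4]
```

Emit:
carry_out(series=[[0,0,0,0,-38,0,0],[-0.01,-0.005,0,40,-45,8,0],[-0.01,-0.005,0,80,-45,15,0],[-0.01,-0.005,0,120,-45,23,0],[-0.01,-0.005,0,160,-45,31,0],[-0.01,-0.005,0,200,-40,38,0],[-0.01,-0.005,0,235,-30,45,0],[-0.01,-0.005,0,265,-20,51,0],[-0.01,-0.005,0,285,-16,55,0],[-0.01,-0.005,0,291,-16,56,0],[-0.01,-0.005,0,291,-16,56,0],[-0.01,-0.005,0,291,-16,56,0]])

```text
time_s: 10.0
tool_pos: [0.5428, -0.2402, 0.0708]
tool_rot: [-90.4, 0.2, -78.9]
wrist_force: [-0.2, 0.2, -0.4]
opening: 0.0095
```

```bash
python3 go.py 545,-242.3,80,-79;python3 - <<'E'
from h import *
from meas import rect
pp={}
for n in ("side","top"):
    p,d=cam(n); C=cloud(n,d); pp[n]=p
    cv2.imwrite(f"pics/{n}5.png",p)
    for lo,hi in((.09,.135),):
        k=C[(np.abs(C[...,0]-.545)<.16)&(np.abs(C[...,1]+.2423)<.08)&(C[...,2]>lo)&(C[...,2]<hi)]
        print(n,len(k),rect(k) if len(k)>5 else 0, np.median(k,0))
im=pp["side"][90:220,350:510]
cv2.imwrite("pics/s5.png",cv2.resize(im,None,fx=5,fy=4.6,interpolation=cv2.INTER_CUBIC))
E
```

```text
t 10.0 tcp [ 542.8 -240.2  106.8] [-90.4   0.2 -78.9] F [-0.2  0.2 -0.4] op 9.5 q7 -61.0
545,-242.3,80,-79 -> [0.007, 0.001, -0.003] [2.6, 26.8, 1.9]
side 493 (array([ 524.4, -243.5]), 170.1, 38.3, 21.3) [ 0.53346873 -0.23576525  0.11417165]
top 131 (array([ 523.1, -242.7]), 172.7, 11.1, 10.7) [ 0.49719535 -0.24543015  0.11521031]
```

View pics/s5.png

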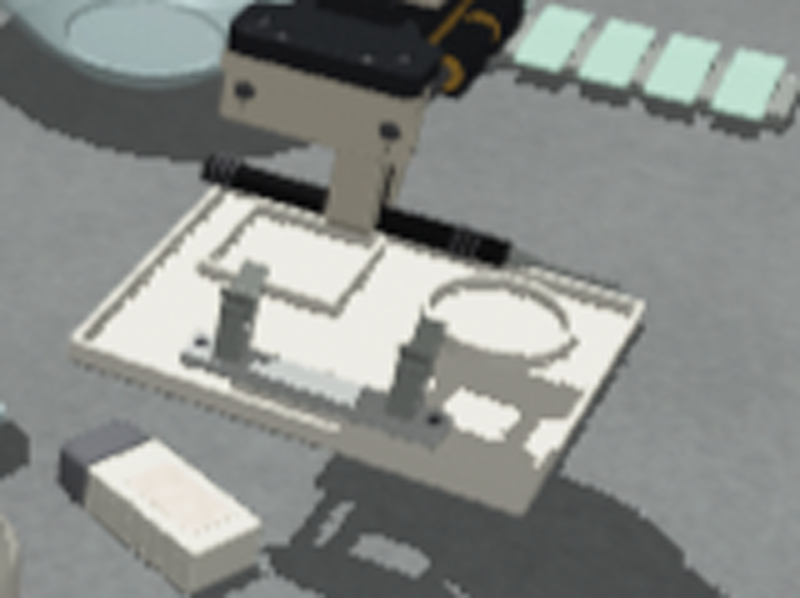

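Emit:
carry_out(series=[[0.007,0,-0.003,3,15,0.5,0],[0.007,0,-0.003,3,30,0.5,0],[0.007,0,-0.003,3,42,0.5,0],[0.007,0,-0.003,3,42,0.5,0],[0.007,0,-0.003,3,42,0.5,0],[0.007,0,-0.003,3,42,0.5,0]])

```text
time_s: 10.6
tool_pos: [0.5451, -0.2445, 0.0306]
tool_rot: [-89.8, -0.2, -78.9]
wrist_force: [0.1, 0.7, -0.1]
opening: 0.0097
```

```bash
python3 go.py 545,-242.3,33,-79;python3 - <<'E'
from h import *
from meas import rect
P,D=cam("top"); C=cloud("top",D)
k=C[(np.abs(C[...,0]-.545)<.16)&(np.abs(C[...,1]+.2423)<.05)&(C[...,2]>.062)&(C[...,2]<.1)]
print(len(k),rect(k),np.median(k,0))
p,d=cam("side"); im=p[110:210,370:490]
cv2.imwrite("pics/s6.png",cv2.resize(im,None,fx=6,fy=6,interpolation=cv2.INTER_CUBIC))
E
```

```text
t 10.6 tcp [ 545.1 -244.5   66.6] [-89.8  -0.2 -78.9] F [ 0.1  0.7 -0.1] op 9.7 q7 -62.0
545,-242.3,33,-79 -> [-0.003, 0.001, 0.003] [-2.3, 33.5, 0.2]
127 (array([ 525.4, -247.4]), 171.6, 11.2, 10.8) [ 0.49976274 -0.24960425  0.0744293 ]
```

View pics/s6.png

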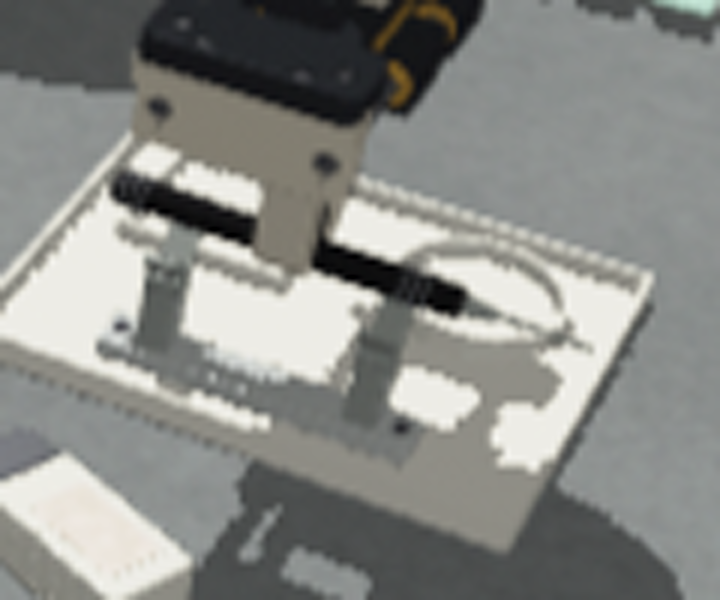

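Emit:
carry_out(series=[[-0.003,0,0.003,-1.6,5,-0.7,0],[-0.003,0,0.003,-1.6,10,-0.7,0],[-0.003,0,0.003,-1.6,14,-0.7,0],[-0.003,0,0.003,-1.6,18,-0.7,0],[-0.003,0,0.003,-1.6,18,-0.7,0]])

```text
time_s: 11.12
tool_pos: [0.5433, -0.2435, 0.0111]
tool_rot: [-90.1, 0.0, -79.0]
wrist_force: [-0.5, -0.7, 0.7]
opening: 0.0096
```

Emit:
carry_out(series=[[0,0,0,0,4,0,0],[0,0,0,0,8,0,0],[0,0,0,0,12,0,0],[0,0,0,0,15,0,0],[0,0,0,0,15,0,0]])

```text
time_s: 11.53
tool_pos: [0.5437, -0.2433, -0.0038]
tool_rot: [-90.0, 0.0, -79.0]
wrist_force: [1.7, 0.6, -2.6]
opening: 0.0098
```

```bash
python3 go.py 545,-242.3,33,-79
```

```text
t 11.53 tcp [ 543.7 -243.3   32.2] [-90.   0. -79.] F [ 1.7  0.6 -2.6] op 9.8 q7 -62.0
545,-242.3,33,-79 -> [0.001, 0.0, -0.0] [-0.8, -0.8, 1.5]
```

Emit:
carry_out(series=[[0,0,0,0,1.5,0,0],[0,0,0,0,1.5,0,0],[0,0,0,0,1.5,0,0]])

```text
time_s: 11.78
tool_pos: [0.5434, -0.2436, -0.0048]
tool_rot: [-90.1, 0.0, -79.0]
wrist_force: [0.8, 0.4, -0.1]
opening: 0.0099
```

Emit:
carry_out(series=[[0,0,0,0,0,0,40],[0,0,0,0,0,0,40],[0,0,0,0,0,0,40],[0,0,0,0,0,0,40],[0,0,0,0,-25,0,40],[0,0,0,0,-60,0,40],[0,0,0,0,-95,0,40],[0,0,0,-40,-95,0,40],[0,0,0,-80,-95,0,40],[0,0,0,-120,-95,0,40],[0,0,0,-120,-95,0,40]])

```text
time_s: 12.7
tool_pos: [0.5194, -0.1147, 0.0907]
tool_rot: [-90.1, 0.4, -78.2]
wrist_force: [0.0, 1.5, 0.0]
opening: 0.0371
```

```bash
python3 go.py 657,0,150,-90;python3 - <<'E'
from h import *
from meas import rect
for n in("top","side"):
    P,D=cam(n); C=cloud(n,D); S=P.astype(int).sum(-1)
    k=C[(np.abs(C[...,0]-.545)<.16)&(np.abs(C[...,1]+.2423)<.03)&(C[...,2]>.027)&(C[...,2]<.046)&(S<150)]
    print(n,len(k),rect(k),np.median(k,0),np.percentile(k[:,2],[5,95]))
    if n=="side": cv2.imwrite("pics/s7.png",cv2.resize(P[110:210,370:490],None,fx=6,fy=6,interpolation=cv2.INTER_CUBIC))
E
```

```text
t 12.7 tcp [ 519.4 -114.7  126.7] [-90.1   0.4 -78.2] F [0.  1.5 0. ] op 37.1 q7 -72.0
657,0,150,-90 -> [0.002, 0.205, -0.007] [-84.4, -22.9, 158.1]
  return _methods._mean(a, axis=axis, dtype=dtype,
  ret = um.true_divide(
Traceback (most recent call last):
IndexError: index -1 is out of bounds for axis 0 with size 0
```

```bash
python3 - <<'E'
from h import *
from meas import rect
for n in("top","side"):
    P,D=cam(n); C=cloud(n,D); S=P.astype(int).sum(-1)
    K=(np.abs(C[...,0]-.545)<.16)&(np.abs(C[...,1]+.2423)<.03)&(C[...,2]>.02)&(C[...,2]<.1)
    print(n,K.sum(),(K&(S<150)).sum(), np.median(S[K]) if K.any() else 0)
    k=C[K&(S<220)]
    if len(k)>8: print(rect(k),np.percentile(k[:,2],[5,50,95]))
    if n=="side": cv2.imwrite("pics/s7.png",cv2.resize(P[90:210,340:490],None,fx=5,fy=5,interpolation=cv2.INTER_CUBIC))
E
```

```text
top 51 0 379.0
side 403 162 244.0
(array([ 543.9, -239.7]), 127.5, 8.6, 10.9) [0.03107653 0.03713579 0.04031336]
```

View pics/s7.png

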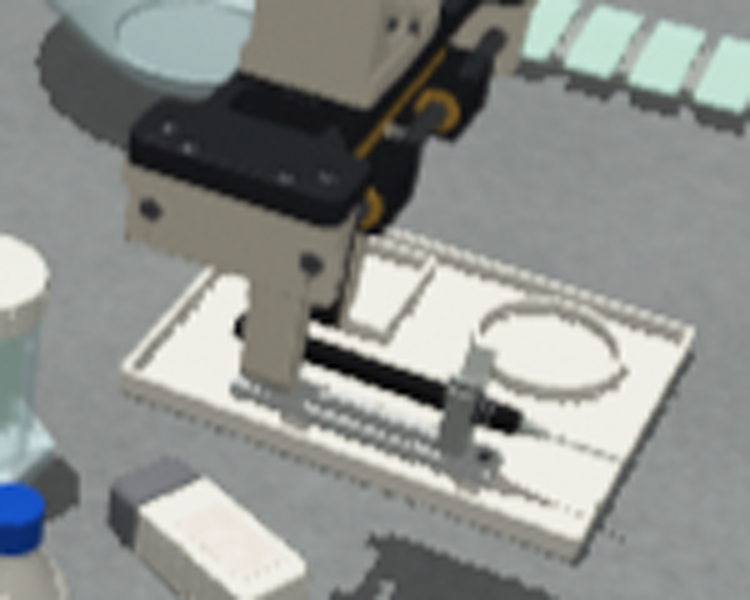

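Emit:
carry_out(series=[[0,0.1,0,-25,-22,45,60],[0,0.205,0,-45,-23,80,60],[0,0.205,0,-65,-23,120,60],[0,0.205,0,-80,-23,150,60],[0,0.205,0,-84.4,-23,158,60],[0,0.205,0,-84.4,-23,158,60],[0,0.205,0,-84.4,5,158,60],[0,0.205,0,-84.4,20,158,60],[0,0.205,0,-84.4,20,158,60],[0,0.205,0,-84.4,20,158,60]])

```text
time_s: 13.68
tool_pos: [0.6586, -0.0159, 0.0693]
tool_rot: [-90.2, -0.1, -91.0]
wrist_force: [0.1, 0.5, 1.4]
opening: 0.056
```

```bash
python3 go.py 657,0.5,18,-90
```

```text
t 13.68 tcp [658.6 -15.9 105.3] [-90.2  -0.1 -91. ] F [0.1 0.5 1.4] op 56.0 q7 -92.0
657,0.5,18,-90 -> [0.004, -0.017, 0.002] [-16.6, 87.3, -1.5]
```

Emit:
carry_out(series=[[0,-0.017,0,-16.6,0,-1.5,60],[0,-0.017,0,-16.6,0,-1.5,60],[0,-0.017,0,-16.6,0,-1.5,60],[0,-0.017,0,-16.6,0,-1.5,60]])

```text
time_s: 14.02
tool_pos: [0.659, 0.0044, 0.0713]
tool_rot: [-89.9, -0.0, -89.7]
wrist_force: [1.2, -0.1, -0.4]
opening: 0.0557
```

```bash
python3 go.py 657,0.5,18,-90
```

```text
t 14.02 tcp [659.    4.4 107.3] [-89.9  -0.  -89.7] F [ 1.2 -0.1 -0.4] op 55.7 q7 -93.0
657,0.5,18,-90 -> [-0.001, 0.005, 0.0] [3.9, 89.3, -2.1]
```

Emit:
carry_out(series=[[0,0,0,3.9,20,-2,60],[0,0,0,3.9,40,-2,60],[0,0,0,3.9,60,-2,60],[0,0,0,3.9,78,-2,60],[0,0,0,3.9,87,-2,60],[0,0,0,3.9,89,-2,60],[0,0,0,3.9,89,-2,60],[0,0,0,3.9,89,-2,60]])

```text
time_s: 14.68
tool_pos: [0.6574, -0.0003, -0.0176]
tool_rot: [-89.9, -0.0, -89.8]
wrist_force: [-0.6, -0.4, -0.1]
opening: 0.0555
```

Emit:
carry_out(series=[[0,0,0,0,0,0,20],[0,0,0,0,0,0,20],[0,0,0,0,0,0,20],[0,0,0,0,0,0,20],[0,0,0,0,0,0,20],[0,0,0,0,0,0,20],[0,0,0,0,0,0,20],[0,0,0,0,0,0,20]])

```text
time_s: 15.35
tool_pos: [0.6566, -0.0003, -0.0183]
tool_rot: [-90.0, -0.0, -89.8]
wrist_force: [-0.1, 0.6, 3.7]
opening: 0.0315
```

```bash
python3 go.py 657,0.5,18,-90
```

```text
t 15.35 tcp [ 6.566e+02 -3.000e-01  1.770e+01] [-90.   -0.  -89.8] F [-0.1  0.6  3.7] op 31.5 q7 -93.0
657,0.5,18,-90 -> [0.0, 0.004, 0.0] [-0.8, -0.3, 0.4]
```

Emit:
carry_out(series=[[0,0,0,0,-15,0,20],[0,0,0,0,-40,0,20],[0,0,0,0,-75,0,20],[0,0,0,0,-105,0,20],[0,0,0,10,-117,-4,20],[0,0,0,30,-117,-12,20],[0,0,0,60,-117,-24,20],[0,0,0,95,-117,-38,20],[0,0,0,130,-117,-53,20],[0,0,0,165,-117,-67,20],[0,0,0,190,-117,-78,20],[0,0,0,190,-117,-78,20]])

```text
time_s: 16.35
tool_pos: [0.5732, -0.2014, 0.0969]
tool_rot: [-90.4, -0.4, -90.5]
wrist_force: [-1.1, -0.7, -1.3]
opening: 0.0312
```

```bash
python3 go.py 514.6,-346.6,120,-90
```

```text
t 16.35 tcp [ 573.2 -201.4  132.9] [-90.4  -0.4 -90.5] F [-1.1 -0.7 -1.3] op 31.2 q7 -75.0
514.6,-346.6,120,-90 -> [0.007, -0.01, 0.007] [145.6, 14.3, -57.2]
```

Emit:
carry_out(series=[[0,0,0,30,0,-12,20],[0,0,0,65,0,-27,20],[0,0,0,100,0,-41,20],[0,0,0,130,0,-53,20],[0,0,0,148,10,-60,20],[0,0,0,156,30,-64,20],[0,0,0,156,55,-64,20],[0,0,0,156,75,-64,20],[0,0,0,156,85,-64,20],[0,0,0,156,85,-64,20],[0,0,0,156,85,-64,20]])

```text
time_s: 17.27
tool_pos: [0.5153, -0.3464, 0.0128]
tool_rot: [-90.1, 0.0, -89.8]
wrist_force: [-0.5, -0.0, -0.5]
opening: 0.0316
```

```bash
python3 go.py 514.6,-346.6,22.5,-90; python3 - <<'E'
from h import *
for n in("top","side"):
    P,D=cam(n); C=cloud(n,D)
    if n=="side": cv2.imwrite("pics/s8.png",cv2.resize(P[90:210,380:500],None,fx=5,fy=5,interpolation=cv2.INTER_CUBIC))
E
```

```text
t 17.27 tcp [ 515.3 -346.4   48.8] [-90.1   0.  -89.8] F [-0.5 -0.  -0.5] op 31.6 q7 -60.0
514.6,-346.6,22.5,-90 -> [0.002, 0.004, -0.001] [0.2, 26.3, -0.6]
```

View pics/s8.png

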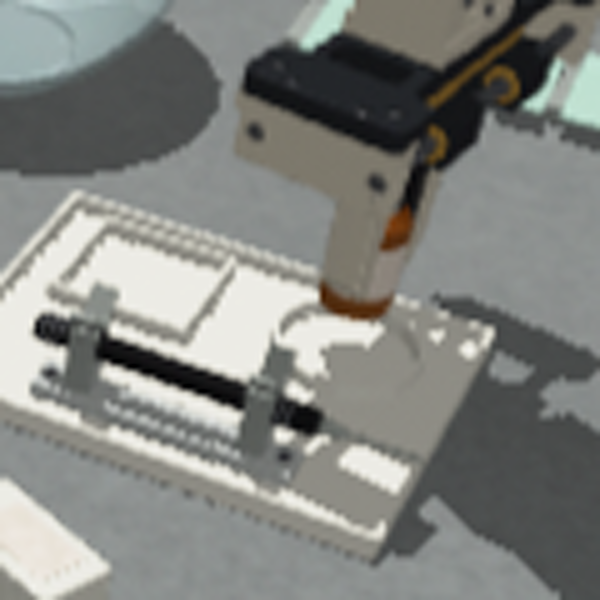

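Emit:
carry_out(series=[[0,0,0,0,8,0,20],[0,0,0,0,15,0,20],[0,0,0,0,20,0,20],[0,0,0,0,23,0,20],[0,0,0,0,25,0,20],[0,0,0,0,26,0,20],[0,0,0,0,26.5,0,20],[0,0,0,0,26.5,0,20]])

```text
time_s: 18.03
tool_pos: [0.5158, -0.3468, -0.0131]
tool_rot: [-90.0, -0.0, -89.8]
wrist_force: [-0.1, -0.2, -1.3]
opening: 0.0313
```

```bash
python3 go.py
```

```text
t 18.03 tcp [ 515.8 -346.8   22.9] [-90.   -0.  -89.8] F [-0.1 -0.2 -1.3] op 31.3 q7 -61.0
```

No contact yet; about 1 mm remains, so I'll lower in half-millimetre steps.

Emit:
carry_out(series=[[0,0,0,0,0.5,0,20],[0,0,0,0,1,0,20],[0,0,0,0,1,0,20],[0,0,0,0,1,0,20]])

```text
time_s: 18.37
tool_pos: [0.5157, -0.3467, -0.014]
tool_rot: [-90.0, -0.0, -89.8]
wrist_force: [0.2, 0.7, -1.3]
opening: 0.0311
```

Emit:
carry_out(series=[[0,0,0,0,0.5,0,20],[0,0,0,0,1,0,20],[0,0,0,0,1,0,20]])

```text
time_s: 18.62
tool_pos: [0.5158, -0.3468, -0.0143]
tool_rot: [-90.0, -0.0, -89.8]
wrist_force: [-1.2, -0.1, 4.9]
opening: 0.0312
```

Emit:
carry_out(series=[[0,0,0,0,0,0,55],[0,0,0,0,0,0,55],[0,0,0,0,0,0,55],[0,0,0,0,0,0,55],[0,0,0,0,0,0,55],[0,0,0,0,-20,0,55],[0,0,0,0,-50,0,55],[0,0,0,0,-85,0,55],[0,0,0,0,-115,0,55],[0,0,0,0,-130,0,55],[0,0,0,0,-130,0,55]])

```text
time_s: 19.53
tool_pos: [0.5186, -0.3484, 0.1194]
tool_rot: [-89.6, -0.3, -89.8]
wrist_force: [0.6, -0.1, 0.5]
opening: 0.0512
```

```bash
python3 go.py 600,-60,150,-95 665.5,105,100,-100 665.5,105,10,-100
```

```text
t 19.53 tcp [ 518.6 -348.4  155.4] [-89.6  -0.3 -89.8] F [ 0.6 -0.1  0.5] op 51.2 q7 -60.0
600,-60,150,-95 -> [-0.007, 0.091, 0.005] [-288.1, 4.5, 82.4]
665.5,105,100,-100 -> [-0.007, 0.178, 0.004] [-453.1, 54.1, 148.2]
665.5,105,10,-100 -> [-0.007, 0.178, 0.004] [-453.6, 144.1, 147.6]
```

Emit:
carry_out(series=[[0,0.05,0,-36,3,11,55],[0,0.1,0,-72,3,22,55],[0,0.15,0,-110,3,34,55],[0,0.178,0,-148,3,46,55],[0,0.178,0,-186,3,58,55],[0,0.178,0,-224,3,70,55],[0,0.178,0,-262,3,82,55],[0,0.178,0,-300,3,95,55],[0,0.178,0,-338,3,108,55],[0,0.178,0,-376,3,121,55],[0,0.178,0,-400,3,130,55],[0,0.178,0,-400,3,130,55]])

```text
time_s: 20.53
tool_pos: [0.6443, 0.0647, 0.1095]
tool_rot: [-90.2, 0.4, -99.3]
wrist_force: [0.7, 1.2, -1.0]
opening: 0.0511
```

Emit:
carry_out(series=[[0,0,0,-25,10,8,55],[0,0,0,-45,30,16,55],[0,0,0,-50,50,18,55],[0,0,0,-50,50,18,55],[0,0,0,-50,50,18,55],[0,0,0,-50,50,18,55]])

```text
time_s: 21.03
tool_pos: [0.6706, 0.0978, 0.0617]
tool_rot: [-90.1, -0.1, -100.1]
wrist_force: [-0.5, -0.0, 0.4]
opening: 0.051
```

```bash
python3 go.py 665.3,105.5,11,-100.2
```

```text
t 21.03 tcp [670.6  97.8  97.7] [-9.010e+01 -1.000e-01 -1.001e+02] F [-0.5 -0.   0.4] op 51.0 q7 -109.0
665.3,105.5,11,-100.2 -> [0.001, 0.002, 0.002] [-6.8, 86.7, -6.4]
```

Emit:
carry_out(series=[[0,0,0,-6.8,20,-6.4,55],[0,0,0,-6.8,40,-6.4,55],[0,0,0,-6.8,60,-6.4,55],[0,0,0,-6.8,76,-6.4,55],[0,0,0,-6.8,85,-6.4,55],[0,0,0,-6.8,86.5,-6.4,55],[0,0,0,-6.8,86.5,-6.4,55]])

```text
time_s: 21.62
tool_pos: [0.6659, 0.1067, -0.0241]
tool_rot: [-90.0, -0.0, -100.0]
wrist_force: [-0.0, 0.0, 0.4]
opening: 0.0513
```

Emit:
carry_out(series=[[0,0,0,0,0,0,20],[0,0,0,0,0,0,20],[0,0,0,0,0,0,20],[0,0,0,0,0,0,20],[0,0,0,0,0,0,20],[0,0,0,0,0,0,20],[0,0,0,0,0,0,20]])

```text
time_s: 22.2
tool_pos: [0.6663, 0.1076, -0.0236]
tool_rot: [-89.9, 0.0, -100.0]
wrist_force: [-0.9, 0.4, 5.2]
opening: 0.0337
```

```bash
python3 go.py 640,0,160,-90 612.7,-327.5,120,-79
```

```text
t 22.2 tcp [666.3 107.6  12.4] [ -89.9    0.  -100. ] F [-0.9  0.4  5.2] op 33.7 q7 -110.0
640,0,160,-90 -> [-0.001, -0.174, 0.0] [110.6, -147.6, -7.1]
612.7,-327.5,120,-79 -> [-0.001, -0.366, 0.0] [437.8, -107.6, 22.8]
```

Emit:
carry_out(series=[[0,0,0,0,-20,0,20],[0,0,0,0,-55,0,20],[0,0,0,0,-90,0,20],[0,-0.03,0,10,-115,0,20],[0,-0.08,0,35,-118,2,20],[0,-0.13,0,70,-118,4,20],[0,-0.18,0,108,-118,6,20],[0,-0.23,0,146,-118,8,20],[0,-0.28,0,184,-118,10,20],[0,-0.33,0,222,-118,12,20],[0,-0.366,0,250,-118,13,20],[0,-0.366,0,265,-118,14,20]])

```text
time_s: 23.2
tool_pos: [0.6315, -0.1622, 0.0927]
tool_rot: [-90.2, -0.2, -79.4]
wrist_force: [0.2, -0.0, -0.9]
opening: 0.0336
```

Emit:
carry_out(series=[[0,0,0,25,0,10,20],[0,0,0,60,0,24,20],[0,0,0,95,0,38,20],[0,0,0,125,0,50,20],[0,0,0,145,0,58,20],[0,0,0,150,0,60,20],[0,0,0,150,0,60,20],[0,0,0,150,0,60,20]])

```text
time_s: 23.87
tool_pos: [0.7209, -0.2886, 0.0924]
tool_rot: [-90.1, 0.2, -78.9]
wrist_force: [0.6, 0.2, -0.4]
opening: 0.0337
```

```bash
python3 go.py 612.7,-327.5,60,-79 612.7,-327.5,17,-79
```

```text
t 23.87 tcp [ 720.9 -288.6  128.4] [-90.1   0.2 -78.9] F [ 0.6  0.2 -0.4] op 33.7 q7 -62.0
612.7,-327.5,60,-79 -> [0.001, 0.001, -0.003] [17.6, 68.5, -113.5]
612.7,-327.5,17,-79 -> [0.001, 0.001, -0.003] [17.7, 111.5, -113.5]
```

Emit:
carry_out(series=[[0,0,0,4,0,-30,20],[0,0,0,9,0,-65,20],[0,0,0,14,5,-95,20],[0,0,0,17.6,20,-110,20],[0,0,0,17.6,45,-113.5,20],[0,0,0,17.6,68,-113.5,20],[0,0,0,17.6,75,-113.5,20],[0,0,0,17.6,75,-113.5,20],[0,0,0,17.6,75,-113.5,20]])

```text
time_s: 24.62
tool_pos: [0.6138, -0.3285, 0.0191]
tool_rot: [-90.0, 0.0, -78.9]
wrist_force: [0.4, 0.6, 0.8]
opening: 0.0338
```

```bash
python3 go.py 612.7,-327.5,17,-79
```

```text
t 24.62 tcp [ 613.8 -328.5   55.1] [-90.    0.  -78.9] F [0.4 0.6 0.8] op 33.8 q7 -57.0
612.7,-327.5,17,-79 -> [-0.0, 0.002, -0.001] [-1.2, 38.1, -0.9]
```

Emit:
carry_out(series=[[0,0,0,-1.2,12,-0.9,20],[0,0,0,-1.2,24,-0.9,20],[0,0,0,-1.2,32,-0.9,20],[0,0,0,-1.2,36,-0.9,20],[0,0,0,-1.2,37.5,-0.9,20],[0,0,0,-1.2,38,-0.9,20],[0,0,0,-1.2,38,-0.9,20]])

```text
time_s: 25.2
tool_pos: [0.6111, -0.3291, -0.0196]
tool_rot: [-90.1, 0.1, -79.0]
wrist_force: [-1.4, -0.0, 0.9]
opening: 0.0334
```

Emit:
carry_out(series=[[0,0,0,0,0.5,0,20],[0,0,0,0,1,0,20],[0,0,0,0,1,0,20]])

```text
time_s: 25.45
tool_pos: [0.6113, -0.3292, -0.0196]
tool_rot: [-90.1, 0.0, -79.0]
wrist_force: [-3.7, 1.6, 7.3]
opening: 0.0337
```

Emit:
carry_out(series=[[0,0,0,0,0,0,48],[0,0,0,0,0,0,48],[0,0,0,0,0,0,48],[0,0,0,0,0,0,48],[0,0,0,0,-20,0,48],[0,0,0,0,-50,0,48],[0,0,0,0,-85,0,90],[0,0,0,0,-115,0,90],[0,0,0,0,-135,0,90],[0,0,0,0,-135,0,90],[0,0,0,0,-135,0,90]])

```text
time_s: 26.37
tool_pos: [0.6124, -0.3298, 0.1153]
tool_rot: [-89.9, -0.1, -79.0]
wrist_force: [0.4, 0.3, -1.5]
opening: 0.0734
```

```bash
python3 go.py 660.1,-116,150,-90
```

```text
t 26.37 tcp [ 612.4 -329.8  151.3] [-89.9  -0.1 -79. ] F [ 0.4  0.3 -1.5] op 73.4 q7 -56.0
660.1,-116,150,-90 -> [-0.001, 0.192, 0.002] [-200.8, 1.1, 87.5]
```

Emit:
carry_out(series=[[0,0.06,0,-35,0,15,95],[0,0.12,0,-72,0,31,95],[0,0.192,0,-110,0,48,95],[0,0.192,0,-147,0,64,95],[0,0.192,0,-180,0,78,95],[0,0.192,0,-197,0,86,95],[0,0.192,0,-201,0,87.5,95],[0,0.192,0,-201,0,87.5,95],[0,0.192,0,-201,0,87.5,95],[0,0.192,0,-201,0,87.5,95]])

```text
time_s: 27.2
tool_pos: [0.6581, -0.1194, 0.1134]
tool_rot: [-90.2, -0.2, -90.3]
wrist_force: [-0.5, 0.3, 0.1]
opening: 0.0879
```

```bash
python3 go.py 660.1,-116,30,-90; python3 - <<'E'
from h import *
from meas import rect
# check placed tease kit
for n in("top","side"):
    P,D=cam(n); C=cloud(n,D)
    for nm,c,z in(("drop cap",(.515,-.347),(.056,.1)),("box",(.612,-.329),(.02,.045))):
        k=C[(np.abs(C[...,0]-c[0])<.035)&(np.abs(C[...,1]-c[1])<.035)&(C[...,2]>z[0])&(C[...,2]<z[1])]
        print(n,nm,len(k),rect(k) if len(k)>5 else 0,np.percentile(k[:,2],[50,98]) if len(k) else 0)
    cv2.imwrite(f"pics/{n}9.png",P)
E
```

```text
t 27.2 tcp [ 658.1 -119.4  149.4] [-90.2  -0.2 -90.3] F [-0.5  0.3  0.1] op 87.9 q7 -84.0
660.1,-116,30,-90 -> [0.003, -0.005, 0.003] [-3.8, 119.4, 2.3]
top drop cap 84 (array([ 517.1, -345.4]), 20.7, 19.5, 88.9) [0.07350176 0.09080813]
top box 205 (array([ 610.8, -327.9]), 35.8, 34.8, 12.2) [0.02970795 0.03410937]
side drop cap 136 (array([ 515.8, -342.9]), 21.5, 17.0, 23.7) [0.07160029 0.09059041]
side box 184 (array([ 611.5, -327.9]), 37.1, 36.5, -81.7) [0.02919925 0.03176496]
```

The dropper top reads 91 mm and the box top 30 mm, so both are seated on the tray floor. Next is the Coplin jar.

Emit:
carry_out(series=[[0,0,0,-3.8,10,2.3,95],[0,0,0,-3.8,35,2.3,95],[0,0,0,-3.8,65,2.3,95],[0,0,0,-3.8,90,2.3,95],[0,0,0,-3.8,110,2.3,95],[0,0,0,-3.8,119,2.3,95],[0,0,0,-3.8,119,2.3,95],[0,0,0,-3.8,119,2.3,95]])

```text
time_s: 27.97
tool_pos: [0.6617, -0.112, -0.0048]
tool_rot: [-90.0, -0.0, -90.0]
wrist_force: [0.2, 0.4, 0.3]
opening: 0.0881
```

Emit:
carry_out(series=[[0,0,0,0,0,0,35],[0,0,0,0,0,0,35],[0,0,0,0,0,0,35],[0,0,0,0,0,0,35],[0,0,0,0,0,0,35],[0,0,0,0,0,0,35],[0,0,0,0,0,0,35],[0,0,0,0,0,0,35],[0,0,0,0,0,0,35],[0,0,0,0,0,0,35]])

```text
time_s: 28.8
tool_pos: [0.662, -0.1124, -0.0042]
tool_rot: [-90.0, -0.1, -90.0]
wrist_force: [0.5, -1.6, 3.4]
opening: 0.0529
```

```bash
python3 go.py 660,-116,160,-90 598,298.5,160,-90
```

```text
t 28.8 tcp [ 662.  -112.4   31.8] [-90.   -0.1 -90. ] F [ 0.5 -1.6  3.4] op 52.9 q7 -85.0
660,-116,160,-90 -> [-0.0, -0.001, 0.001] [3.7, -128.2, -1.9]
598,298.5,160,-90 -> [-0.0, -0.001, 0.001] [-410.8, -128.7, -64.2]
```

Emit:
carry_out(series=[[0,0,0,0,-10,0,35],[0,0,0,0,-30,0,35],[0,0,0,0,-60,0,35],[0,0,0,0,-90,0,35],[0,0,0,0,-112,0,35],[0,0,0,-10,-118,-2,35],[0,0,0,-30,-118,-5,35],[0,0,0,-60,-118,-9,35],[0,0,0,-93,-118,-14,35],[0,0,0,-126,-118,-20,35],[0,0,0,-159,-118,-25,35],[0,0,0,-192,-118,-30,35]])

```text
time_s: 29.8
tool_pos: [0.629, 0.0837, 0.1116]
tool_rot: [-90.3, 0.1, -89.9]
wrist_force: [0.6, -0.1, -2.0]
opening: 0.0531
```

Emit:
carry_out(series=[[0,0,0,-33,0,-5,35],[0,0,0,-66,0,-10,35],[0,0,0,-99,0,-15,35],[0,0,0,-130,0,-20,35],[0,0,0,-160,0,-25,35],[0,0,0,-185,0,-29,35],[0,0,0,-205,0,-32,35],[0,0,0,-216,0,-34,35],[0,0,0,-220,0,-34,35],[0,0,0,-220,0,-34,35],[0,0,0,-220,0,-34,35]])

```text
time_s: 30.72
tool_pos: [0.5978, 0.2984, 0.1126]
tool_rot: [-90.1, -0.1, -90.1]
wrist_force: [-0.2, -1.1, -1.1]
opening: 0.0528
```

```bash
python3 go.py 597.7,298.9,60,-90
```

```text
t 30.72 tcp [597.8 298.4 148.6] [-90.1  -0.1 -90.1] F [-0.2 -1.1 -1.1] op 52.8 q7 -120.0
597.7,298.9,60,-90 -> [0.002, -0.002, 0.002] [-0.7, 88.6, 0.1]
```

Emit:
carry_out(series=[[0,0,0,-0.7,20,0,35],[0,0,0,-0.7,45,0,35],[0,0,0,-0.7,70,0,35],[0,0,0,-0.7,90,0,35],[0,0,0,-0.7,102,0,35],[0,0,0,-0.7,108,0,35],[0,0,0,-0.7,110,0,35],[0,0,0,-0.7,111,0,35],[0,0,0,-0.7,111.5,0,35],[0,0,0,-0.7,111.5,0,35]])

```text
time_s: 31.55
tool_pos: [0.5985, 0.3015, 0.003]
tool_rot: [-89.9, 0.1, -90.0]
wrist_force: [-0.9, 0.6, -0.6]
opening: 0.0532
```

Emit:
carry_out(series=[[0,0,0,0,0.5,0,35],[0,0,0,0,1,0,35],[0,0,0,0,1,0,35]])

```text
time_s: 31.8
tool_pos: [0.5977, 0.3013, 0.0011]
tool_rot: [-90.0, 0.0, -90.0]
wrist_force: [0.8, -0.4, -1.5]
opening: 0.0533
```

Tip at 37.1 mm; contact expected near 35.8.

Emit:
carry_out(series=[[0,0,0,0,0.5,0,35],[0,0,0,0,1,0,35],[0,0,0,0,1,0,35]])

```text
time_s: 32.05
tool_pos: [0.5976, 0.3012, -0.0002]
tool_rot: [-90.0, -0.0, -90.0]
wrist_force: [0.1, -0.7, -0.6]
opening: 0.0532
```

Emit:
carry_out(series=[[0,0,0,0,0.5,0,35],[0,0,0,0,1,0,35],[0,0,0,0,1,0,35]])

```text
time_s: 32.3
tool_pos: [0.5978, 0.3012, -0.0003]
tool_rot: [-90.0, 0.0, -90.0]
wrist_force: [-2.1, -0.1, 5.3]
opening: 0.053
```

Emit:
carry_out(series=[[0,0,0,0,0,0,80],[0,0,0,0,0,0,80],[0,0,0,0,0,0,80],[0,0,0,0,0,0,80],[0,0,0,0,0,0,80],[0,0,0,0,0,0,80],[0,0,0,0,-20,0,80],[0,0,0,0,-50,0,80],[0,0,0,0,-85,0,80],[0,0,0,0,-110,0,80],[0,0,0,0,-120,0,80],[0,0,0,0,-120,0,80]])

```text
time_s: 33.3
tool_pos: [0.5995, 0.3022, 0.1218]
tool_rot: [-89.7, 0.2, -90.0]
wrist_force: [0.2, -0.7, -0.2]
opening: 0.0742
```

```bash
python3 - <<'E'
from h import *
from meas import rect
for n in("top","side"):
    P,D=cam(n); C=cloud(n,D)
    for nm,c,w,z in(("mailer",(.5435,-.1235),.06,(.012,.04)),("reagent",(.548,0),.04,(.05,.13)),("jar",(.598,.301),.045,(.084,.11))):
        k=C[(np.abs(C[...,0]-c[0])<w)&(np.abs(C[...,1]-c[1])<w)&(C[...,2]>z[0])&(C[...,2]<z[1])]
        print(n,nm,len(k),rect(k) if len(k)>5 else 0,np.percentile(k[:,2],[50,98]) if len(k) else 0)
E
python3 go.py 551.5,-133.5,160,-102.3
```

```text
top mailer 510 (array([ 543.8, -124. ]), 85.8, 36.8, -13.1) [0.02571713 0.03076972]
top reagent 315 (array([548.5,  -1.2]), 47.0, 45.6, 44.0) [0.07984778 0.11409065]
top jar 58 (array([590.4, 310.7]), 53.3, 21.6, 27.5) [0.09827072 0.10205488]
side mailer 689 (array([ 544.4, -123.1]), 86.9, 37.6, -13.5) [0.02513506 0.0276502 ]
side reagent 756 (array([544.4,   4.7]), 47.9, 35.2, 45.1) [0.07729835 0.11208667]
side jar 1208 (array([597.1, 298.5]), 54.7, 54.3, 68.5) [0.09808015 0.09991936]
t 33.4 tcp [596.7 300.7 153.4] [-90.2  -0.1 -90. ] F [-0.4  0.5  0.3] op 74.6 q7 -120.0
551.5,-133.5,160,-102.3 -> [0.003, 0.215, 0.002] [434.2, -6.0, -45.2]
```

Emit:
carry_out(series=[[0,0.05,0,38,-3,-4,70],[0,0.1,0,77,-6,-8,70],[0,0.15,0,116,-6,-12,70],[0,0.2,0,155,-6,-16,70],[0,0.23,0,194,-6,-20,70],[0,0.23,0,233,-6,-24,70],[0,0.23,0,272,-6,-28,70],[0,0.23,0,311,-6,-32,70],[0,0.23,0,350,-6,-36,70],[0,0.23,0,385,-6,-40,70],[0,0.23,0,415,-6,-43,70],[0,0.23,0,434,-6,-45,70]])

```text
time_s: 34.4
tool_pos: [0.5495, -0.1376, 0.1222]
tool_rot: [-90.4, -0.2, -103.5]
wrist_force: [0.0, -0.8, -0.5]
opening: 0.065
```

Emit:
carry_out(series=[[0,0,0,0,15,0,70],[0,0,0,0,30,0,70],[0,0,0,0,30,0,70],[0,0,0,0,30,0,70]])

```text
time_s: 34.73
tool_pos: [0.5505, -0.1322, 0.0924]
tool_rot: [-90.4, -0.0, -103.2]
wrist_force: [0.1, -0.1, -0.3]
opening: 0.0652
```

```bash
python3 go.py 551.9,-133.6,16.5,-103.2
```

```text
t 34.73 tcp [ 550.5 -132.2  128.4] [ -90.4   -0.  -103.2] F [ 0.1 -0.1 -0.3] op 65.2 q7 -91.0
551.9,-133.6,16.5,-103.2 -> [0.007, 0.0, 0.0] [1.0, 111.9, 2.4]
```

Emit:
carry_out(series=[[0.007,0,0,1,15,2.4,70],[0.007,0,0,1,40,2.4,70],[0.007,0,0,1,65,2.4,70],[0.007,0,0,1,88,2.4,70],[0.007,0,0,1,104,2.4,70],[0.007,0,0,1,111,2.4,70],[0.007,0,0,1,112,2.4,70],[0.007,0,0,1,112,2.4,70]])

```text
time_s: 35.4
tool_pos: [0.555, -0.1342, -0.0169]
tool_rot: [-89.6, -0.0, -103.2]
wrist_force: [0.2, 0.4, 0.9]
opening: 0.0649
```

Emit:
carry_out(series=[[0,0,0,0,0,0,25],[0,0,0,0,0,0,25],[0,0,0,0,0,0,25],[0,0,0,0,0,0,25],[0,0,0,0,0,0,25],[0,0,0,0,0,0,25],[0,0,0,0,0,0,25],[0,0,0,0,0,0,25],[0,0,0,0,0,0,25],[0,0,0,0,0,0,25]])

```text
time_s: 36.23
tool_pos: [0.5551, -0.1342, -0.0166]
tool_rot: [-89.6, 0.0, -103.2]
wrist_force: [-0.1, 1.3, 5.7]
opening: 0.0351
```

```bash
python3 go.py 551.9,-133.6,150,-103.2 509.7,307,150,0.9
```

```text
t 36.23 tcp [ 555.1 -134.2   19.4] [ -89.6    0.  -103.2] F [-0.1  1.3  5.7] op 35.1 q7 -91.0
551.9,-133.6,150,-103.2 -> [-0.007, 0.0, -0.0] [0.2, -130.6, -2.4]
509.7,307,150,0.9 -> [-0.005, -1.816, 0.006] [-419.2, -131.6, -143.9]
```

Emit:
carry_out(series=[[0,0,0,0,0,0,42],[0,0,0,0,0,0,42],[0,0,0,0,3,0,42],[0,0,0,0,3,0,42],[0,0,0,0,3,0,25],[0,0,0,0,3,0,25],[0,0,0,0,3,0,25],[0,0,0,0,3,0,25],[0,0,0,0,3,0,25],[0,0,0,0,3,0,25]])

```text
time_s: 37.07
tool_pos: [0.5546, -0.1344, -0.0202]
tool_rot: [-89.7, -0.0, -103.2]
wrist_force: [0.5, -0.8, -0.3]
opening: 0.0357
```

Emit:
carry_out(series=[[0,0,0,0,-15,0,25],[0,0,0,0,-40,0,25],[0,0,0,0,-75,0,25],[0,0,0,0,-110,0,25],[0,0,0,0,-140,0,25],[0,0,0,0,-150,0,25],[0,0,0,0,-150,0,25],[0,0,0,0,-150,0,25]])

```text
time_s: 37.73
tool_pos: [0.5531, -0.134, 0.1292]
tool_rot: [-89.7, -0.0, -103.2]
wrist_force: [0.2, 1.5, -0.9]
opening: 0.0356
```

```bash
python3 go.py 460,80,160,-51 509.7,305,160,0.9
```

```text
t 37.73 tcp [ 553.1 -134.   165.2] [ -89.7   -0.  -103.2] F [ 0.2  1.5 -0.9] op 35.6 q7 -91.0
460,80,160,-51 -> [-0.005, -0.911, 0.003] [-187.1, 4.4, -139.5]
509.7,305,160,0.9 -> [-0.003, -1.817, 0.005] [-417.5, 4.3, -142.4]
```

Emit:
carry_out(series=[[0,-0.06,0,-15,0,-5,25],[0,-0.17,0,-40,0,-14,25],[0,-0.28,0,-70,0,-24,25],[0,-0.4,0,-100,0,-34,25],[0,-0.52,0,-130,0,-44,25],[0,-0.64,0,-160,0,-54,25],[0,-0.76,0,-190,0,-65,25],[0,-0.88,0,-220,0,-75,25],[0,-1.0,0,-250,0,-85,25],[0,-1.12,0,-280,0,-95,25],[0,-1.22,0,-305,0,-104,25],[0,-1.22,0,-305,0,-104,25]])

```text
time_s: 38.73
tool_pos: [0.5177, 0.196, 0.1272]
tool_rot: [-89.8, 0.1, -32.3]
wrist_force: [-0.4, 1.1, -0.2]
opening: 0.0354
```

```bash
python3 go.py 509.7,307,130,0.9
```

```text
t 38.73 tcp [517.7 196.  163.2] [-89.8   0.1 -32.3] F [-0.4  1.1 -0.2] op 35.4 q7 -67.0
509.7,307,130,0.9 -> [-0.005, -0.579, -0.001] [-66.0, 33.6, 89.5]
```

Emit:
carry_out(series=[[0,-0.1,0,-10,0,15,25],[0,-0.2,0,-24,0,33,25],[0,-0.31,0,-38,0,52,25],[0,-0.42,0,-52,5,70,25],[0,-0.52,0,-62,15,84,25],[0,-0.579,0,-66,25,89.5,25],[0,-0.579,0,-66,33,89.5,25],[0,-0.579,0,-66,33,89.5,25],[0,-0.579,0,-66,33,89.5,25],[0,-0.579,0,-66,33,89.5,25]])

```text
time_s: 39.57
tool_pos: [0.5164, 0.2963, 0.0956]
tool_rot: [-90.2, -0.3, -0.2]
wrist_force: [0.4, -0.6, -1.1]
opening: 0.0356
```

```bash
python3 go.py 509.7,307,21,0.9; python3 - <<'E'
from h import *
from meas import rect
P,D=cam("side"); C=cloud("side",D)
k=C[(np.abs(C[...,0]-.5)<.06)&(np.abs(C[...,1]-.3)<.08)&(C[...,2]>.1)&(C[...,2]<.15)]
print(len(k),rect(k) if len(k)>5 else 0)
cv2.imwrite("pics/s10.png",cv2.resize(P[210:400,100:320],None,fx=3,fy=3,interpolation=cv2.INTER_CUBIC))
E
```

```text
t 39.57 tcp [516.4 296.3 131.6] [-90.2  -0.3  -0.2] F [ 0.4 -0.6 -1.1] op 35.6 q7 -51.0
509.7,307,21,0.9 -> [0.003, -0.02, 0.005] [-7.3, 110.5, 11.0]
790 (array([512.4, 315.6]), 41.6, 27.7, -1.8)
```

View pics/s10.png

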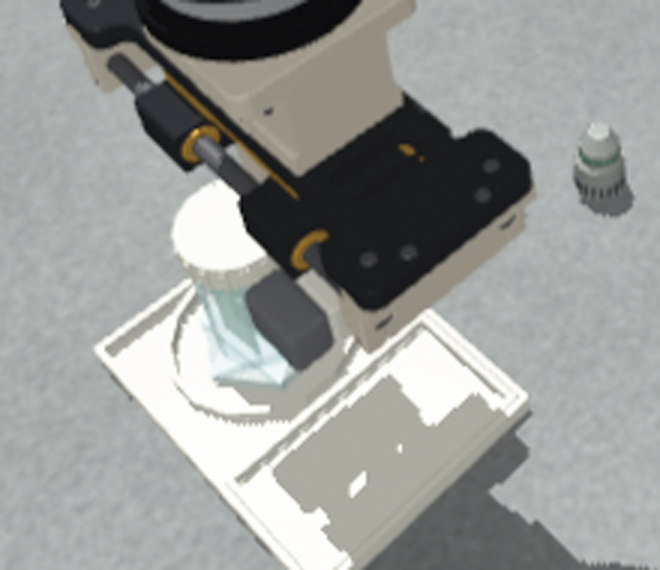

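Emit:
carry_out(series=[[0,-0.02,0,-7,20,11,25],[0,-0.02,0,-7,40,11,25],[0,-0.02,0,-7,55,11,25],[0,-0.02,0,-7,65,11,25],[0,-0.02,0,-7,65,11,25],[0,-0.02,0,-7,65,11,25],[0,-0.02,0,-7,65,11,25]])

```text
time_s: 40.2
tool_pos: [0.5105, 0.3088, 0.032]
tool_rot: [-90.0, -0.4, 1.0]
wrist_force: [0.7, 0.5, -0.0]
opening: 0.0357
```

```bash
python3 go.py 509.7,307,21,0.9
```

```text
t 40.2 tcp [510.5 308.8  68. ] [-90.   -0.4   1. ] F [ 0.7  0.5 -0. ] op 35.7 q7 -54.0
509.7,307,21,0.9 -> [0.001, 0.002, 0.008] [-1.2, 46.9, -1.8]
```

Emit:
carry_out(series=[[0,0,0.008,-1.2,14,-1.8,25],[0,0,0.008,-1.2,28,-1.8,25],[0,0,0.008,-1.2,38,-1.8,25],[0,0,0.008,-1.2,43,-1.8,25],[0,0,0.008,-1.2,45.5,-1.8,25],[0,0,0.008,-1.2,46.5,-1.8,25],[0,0,0.008,-1.2,46.5,-1.8,25],[0,0,0.008,-1.2,46.5,-1.8,25]])

```text
time_s: 40.87
tool_pos: [0.509, 0.307, -0.0152]
tool_rot: [-90.1, 0.1, 1.0]
wrist_force: [-0.1, 0.2, -0.1]
opening: 0.0357
```

Emit:
carry_out(series=[[0,0,0,0,0.5,0,25],[0,0,0,0,1,0,25],[0,0,0,0,1,0,25]])

```text
time_s: 41.12
tool_pos: [0.5088, 0.3066, -0.0165]
tool_rot: [-90.1, 0.1, 1.0]
wrist_force: [-0.6, -0.2, 0.0]
opening: 0.0358
```

Emit:
carry_out(series=[[0,0,0,0,0.5,0,25],[0,0,0,0,1,0,25],[0,0,0,0,1,0,25]])

```text
time_s: 41.37
tool_pos: [0.5089, 0.3065, -0.0168]
tool_rot: [-90.1, 0.1, 1.0]
wrist_force: [-1.7, -0.8, 5.3]
opening: 0.0359
```

Emit:
carry_out(series=[[0,0,0,0,0,0,48],[0,0,0,0,0,0,48],[0,0,0,0,0,0,48],[0,0,0,0,0,0,48],[0,0,0,0,-20,0,48],[0,0,0,0,-50,0,48],[0,0,0,0,-85,0,48],[0,0,0,0,-120,0,48],[0,0,0,0,-140,-20,48],[0,0,0,0,-140,-60,48],[0,0,0,0,-140,-100,48],[0,0,0,0,-140,-140,48]])

```text
time_s: 42.37
tool_pos: [0.5115, 0.1657, 0.123]
tool_rot: [-90.1, 0.0, 1.1]
wrist_force: [1.2, -0.6, -0.9]
opening: 0.045
```

Emit:
carry_out(series=[[0,0,0,0,0,-40,48],[0,0,0,0,0,-80,48],[0,0,0,-40,0,-110,48],[0,0,0,-40,0,-120,48],[0,0,0,-40,0,-120,48],[0,0,0,-40,0,-120,48]])

```text
time_s: 42.87
tool_pos: [0.4739, 0.0454, 0.123]
tool_rot: [-90.1, 0.1, 0.9]
wrist_force: [0.1, 1.0, 0.3]
opening: 0.0445
```

```bash
python3 go.py; python3 - <<'E'
from h import *
from meas import rect
for n in("top","side"):
    P,D=cam(n); C=cloud(n,D); cv2.imwrite(f"pics/{n}F.png",P)
    for nm,c,w,z in(("mailer",(.51,.297),.052,(.022,.045)),("jar",(.598,.301),.045,(.084,.11)),("drop",(.515,-.346),.035,(.056,.1)),("box",(.612,-.328),.035,(.02,.045)),("handle",(.545,-.242),.07,(.036,.046)),("reagent",(.548,0),.04,(.05,.13)),("petri",(.798,.065),.06,(.008,.03)),("objective",(.542,.113),.03,(.03,.06))):
        K=(np.abs(C[...,0]-c[0])<w)&(np.abs(C[...,1]-c[1])<min(w,.06))&(C[...,2]>z[0])&(C[...,2]<z[1])
        if nm=="handle": K&=P.astype(int).sum(-1)<200
        k=C[K]
        print(n,nm,len(k),rect(k) if len(k)>5 else 0,np.round(np.percentile(k[:,2],[50,98]),3) if len(k) else 0)
E
```

```text
t 42.87 tcp [473.9  45.4 159. ] [-90.1   0.1   0.9] F [0.1 1.  0.3] op 44.5 q7 -27.0
top mailer 510 (array([506.6, 295. ]), 85.3, 34.6, 88.9) [0.029 0.034]
top jar 440 (array([597.2, 297.4]), 53.7, 53.2, -74.7) [0.098 0.103]
top drop 87 (array([ 515.8, -344.7]), 22.2, 21.6, 59.0) [0.072 0.092]
top box 206 (array([ 611. , -328.3]), 36.0, 34.2, 11.1) [0.03  0.034]
top handle 48 (array([ 530.7, -243.7]), 92.2, 4.9, 10.8) [0.04  0.044]
top reagent 291 (array([547.5,  -3.4]), 46.5, 42.0, -17.1) [0.08  0.114]
top petri 1007 (array([794.5,  62. ]), 91.3, 90.3, -3.0) [0.016 0.02 ]
top objective 83 (array([539.5, 111.3]), 24.5, 22.2, 1.5) [0.044 0.054]
side mailer 1576 (array([507.2, 296.3]), 86.0, 37.3, -89.3) [0.029 0.032]
side jar 1208 (array([596.9, 299.1]), 55.1, 53.4, 32.6) [0.098 0.1  ]
side drop 136 (array([ 515.5, -342.7]), 21.4, 17.4, 43.0) [0.071 0.09 ]
side box 88 (array([ 610.9, -331.6]), 33.7, 30.1, 8.1) [0.03  0.032]
side handle 15 (array([ 487. , -250.4]), 10.2, 7.0, -7.1) [0.039 0.04 ]
side reagent 655 (array([544.3,   4.3]), 46.8, 35.7, 51.1) [0.075 0.111]
side petri 1134 (array([795. ,  62.2]), 91.7, 90.0, -27.2) [0.015 0.018]
side objective 178 (array([540.2, 115.1]), 23.5, 18.7, 43.9) [0.042 0.05 ]
```

View pics/sideF.png

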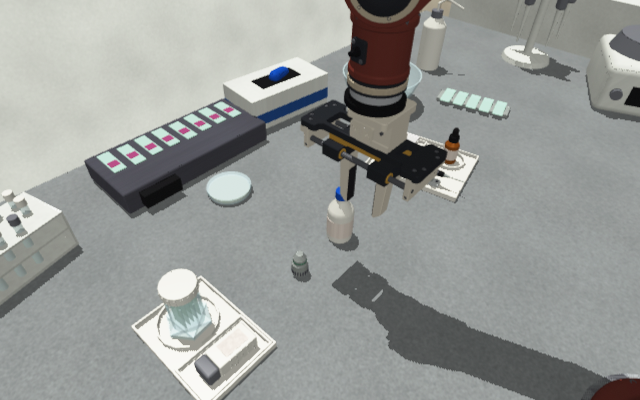

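View pics/topF.png

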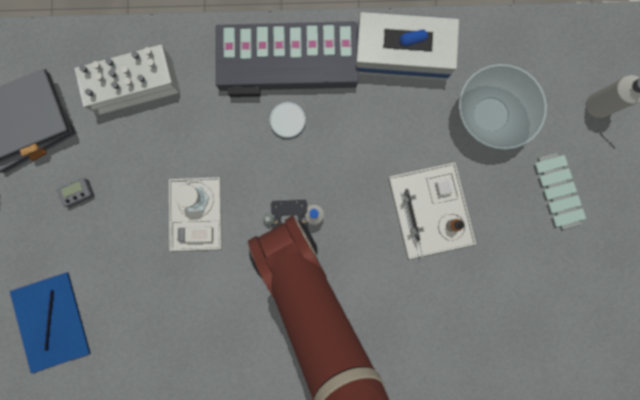

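Both trays look right: the jar is at (197,200) and the mailer at (195,236) in the stain tray. In the tease tray the needle is in both clips at (411,215), with the box at (443,187) and the dropper at (455,226). Bystanders have not moved and the arm is clear, so I'll hand in.

```bash
python3 -c "
from rig import arm
print(arm.job_done())"
```

```text
the job is handed in; nothing more can be done
None
```

I made up both kits in the order asked and handed the job in at about 43 s of the 128 s allowed.

**Tease-mount tray:** The needle is pressed into both clips, with its handle top at about 40 mm, which puts its underside on the saddles. The dropper stands upright in the round recess with its top at about 91 mm. The coverslip box lies flat in the square recess with its top at about 30 mm.

**Staining tray:** The Coplin jar stands upright in the round recess with its top at about 99 mm. The mailer lies flat along the long recess with its top at about 30 mm, within about 3 mm of centre.

The jar and dropper were lowered in half-millimetre steps and met the tray floor at about 5 N. The last pictures put the objective, reagent bottle and petri dish where they started, to within a few mm. The gripper was empty and clear of everything.

**What disagreed or went wrong:**
- **Height reading:** The real fingertips sat about 36 mm above the reported TCP height. The first needle grasp therefore closed on air, without moving anything.
- **Contact force:** I found that offset by touching the bench with the fingertips, which read 43 N at the wrist. The wrist limit is 120 N. The 40 N limit is for the arm or gripper body, and I took this contact to be at the fingertips only.
- **Needle check:** At the end the arm hid most of the handle from the side camera. The evidence that it is home comes from the earlier side pictures, which show it in both clips, and the final top view.

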